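# Sort the feed gears and prove the 12-tooth one on the mesh tester

### The arm

A 6-joint arm with a two-finger parallel gripper is mounted at the origin on the work surface. World frame = base frame: x ahead of the robot, y to its left, z up, the work surface at z = 0. Lengths are in m, angles in rad, forces in N, time in s.
With the tool pointing down it reaches from about 0.25 to 0.8 m from the base axis. Payload 8.5 kg.
Tool frame: the origin (TCP) lies between the finger pads; the fingertips stand 17 mm ahead of it and the grasp point (between the pads) lies 2 mm behind it (arm.tcp_to_tips is the distance from the TCP to the fingertips, in m); z points along the fingers, y is the line along which they close (so a half turn about z gives the same grasp; the last joint's range is limited). The gripper opens to 85 mm and grips with 20 to 120 N. Pads are 22 mm wide; open, the fingers measure 114 mm over their backs; the gripper's body (76 mm by 85 mm) begins 54 mm behind the grasp point. The pads swing forward as they close: fully open they stand 13 mm farther back than shut.
Start: joints at [0, 0.238, -0.013, 1.319, 0, 1.571], TCP at [0.525, -0, 0.248] pointing down, gripper open.
Joint ranges: [-2.66, 2.66], [-1.03, 1.9], [-1.14, 1.46], [-1.82, 2.27], [-1.45, 1.34], [-3.14, 3.14]. Speed limits (rad/s): [2.22, 2.22, 2.79, 3.14, 3.14, 3.14].

### API

Orientations are given as [roll, pitch, yaw] about the fixed x, y, z axes, in that order (R = Rz(yaw) Ry(pitch) Rx(roll)).
In Python, from station import read_state, optics, arm gives the robot as it stands.
- The arm moves only by the shell command python3 -m creep 'ROWS'. ROWS is JSON, a list of rows, each an object with "travel": the shift along the world's x, y, z in m, a list of three; "turn": the turn about the world's z in rad; "gripper": the finger opening in m, from 0 to 0.0854. In form: [{"travel": [tx, ty, tz], "turn": turn, "gripper": gripper}, ...]. A call has 1 to 8 rows; each row shifts and turns the commanded pose from where the row before left it; what a row does not reach is not made up. A row lasts 1/10 s, in which the tool goes at most 50 mm and 8.59 degrees, less where a joint would pass 70% of its speed; a pose out of reach is approached as far as the arm can. A call with a gripper value outside its range is refused whole. The fingers move at their own pace and stop on an object; the grip force is fixed at half the most. Time passes only in rows, so rows that do not move let the fingers close. It gives the time, the measured TCP pose, the force, the opening and the grip force at its end, in the units of the state.
- read_state(): the state, without advancing time (a new reading comes with each control period).
- optics.camera(name): name is "scene" or "side" or "wrist"; returns a dict with "color" (384x512x3 uint8, blue, green, red), "K" (3x3 intrinsics, pixels), "R" (3x3) and "t" (3): a world point X has camera coordinates R X + t. Camera axes: x right, y down, z forward; pixel columns grow to the right and rows downward; lengths in m; the calibration is good to about 2 mm. A picture is of the moment at which its call begins. There is no depth.
- arm.sign_off(): hands the job in; it is judged then, once.
The state is a dict: "clock": time; "joints": joint angles; "qd": joint speeds; "tau": joint torques, N m; "eef_pos": TCP position; "orientation": TCP orientation; "wrist_force": force on the tool from outside, world axes, zero at the start; "ft_torque": the same for the moment, N m; "grip_width": finger opening in m; "grasp_force": force on a finger pad.
Only numpy, scipy, OpenCV 4.12 (cv2) and the standard library are available. Lean on these libraries where they do the work, as an engineer would, in place of code of your own. Each camera call takes 0.05 s, during which the arm holds its last target. There are 200 camera calls.

### The job

Sort the loose change gears of the incense-stick machine by tooth count: lay every 9-tooth gear flat in the narrower tray and every 15-tooth gear flat in the wider tray. Put the 12-tooth gear fully down on the carriage's test post and slide the carriage, standing level astride the rail, home until the detent holds it and the gear meshes with the master; then turn the master by its bar knob about a sixth of a turn, either way, and leave the pair in mesh. Leave the spanner, the grease tin and the stick bundle alone.

Things in the scene. Friction and masses are not known exactly. Their poses are not given: they have to be found in the camera images.
- gear12: steel gear, 12 pointed teeth, 51.5 mm over the tips, root circle 40.2 mm, lying flat. Disc 12 mm thick; hexagonal hub 22 mm over its flats and 30 mm tall from the underside (18 mm above the disc: grip it there); bore 12 mm, right through. Origin on the axis at the underside, z up; a tooth tip on +x; hub flats face +x and every 60 deg. Always present, 120 g.
- gear9a: steel gear, 9 pointed teeth, 40 mm over the tips, root circle 28.7 mm, lying flat. Disc 12 mm thick; hexagonal hub 22 mm over its flats and 30 mm tall from the underside (18 mm above the disc: grip it there); bore 12 mm, right through. Origin on the axis at the underside, z up; a tooth tip on +x; hub flats face +x and every 60 deg. May be absent (None from the start).
- gear9b: steel gear, 9 pointed teeth, 40 mm over the tips, root circle 28.7 mm, lying flat. Disc 12 mm thick; hexagonal hub 22 mm over its flats and 30 mm tall from the underside (18 mm above the disc: grip it there); bore 12 mm, right through. Origin on the axis at the underside, z up; a tooth tip on +x; hub flats face +x and every 60 deg. May be absent (None from the start).
- gear9c: steel gear, 9 pointed teeth, 40 mm over the tips, root circle 28.7 mm, lying flat. Disc 12 mm thick; hexagonal hub 22 mm over its flats and 30 mm tall from the underside (18 mm above the disc: grip it there); bore 12 mm, right through. Origin on the axis at the underside, z up; a tooth tip on +x; hub flats face +x and every 60 deg. May be absent (None from the start).
- gear15a: steel gear, 15 pointed teeth, 63 mm over the tips, root circle 51.6 mm, lying flat. Disc 12 mm thick; hexagonal hub 22 mm over its flats and 30 mm tall from the underside (18 mm above the disc: grip it there); bore 12 mm, right through. Origin on the axis at the underside, z up; a tooth tip on +x; hub flats face +x and every 60 deg. May be absent (None from the start).
- gear15b: steel gear, 15 pointed teeth, 63 mm over the tips, root circle 51.6 mm, lying flat. Disc 12 mm thick; hexagonal hub 22 mm over its flats and 30 mm tall from the underside (18 mm above the disc: grip it there); bore 12 mm, right through. Origin on the axis at the underside, z up; a tooth tip on +x; hub flats face +x and every 60 deg. May be absent (None from the start).
- tray_narrow: narrow shallow open grey tray, fixed, for the 9-tooth gears. 176 x 60 mm outside (long side along its x), 15 mm high, walls and floor 3 mm thick. Origin at the centre of its underside. Trades sides of the bench with the wide tray from start to start.
- tray_wide: wide shallow open grey tray, fixed, for the 15-tooth gears. 162 x 84 mm outside (long side along its x), 15 mm high, walls and floor 3 mm thick. Origin at the centre of its underside.
- tester: mesh tester, fixed: green base 175 x 90 x 10 mm; along its x a rail 24 mm wide, top 32 mm up, x -82 to +24 mm; then an end stop (36 mm wide, 38 mm high); then on a spindle at x +55 mm the 12-tooth master gear, teeth 41 to 53 mm up, size as gear12. Detent: a sprung ball in the rail's +y flank at x 0 (a few N to pass). Origin at the centre of the base's underside.
- home (a point): where the carriage's seat lies when the carriage is home in the detent: tester x +7.5 mm, y 0, 40 mm above the bench, tester's axes; the end stop lets it go 1 mm farther. 47.5 mm from the master's axis: there a 12-tooth gear meshes, a 15-tooth one would stop the carriage short and a 9-tooth one would not touch.
- rail_end (a point): open end of the rail (away from the master): middle of its top edge, 32 mm above the bench, tester's axes. The carriage can be lowered onto the rail from above with its seat about 45 mm short of home, which clears the detent ball, then slid to +x.
- master (a joint): angle of the master gear, rad, positive clockwise seen from above; near 0 at the start, turns +-2.8 rad with slight friction and stays where left. At 0 one tooth points along the tester's -x, at the carriage, and the bar knob lies along the tester's x.
- master_grip (a point): centre of the black bar knob on top of the master gear, on the spindle's axis, 86 mm above the bench. The bar is 44 mm long (along this point's x), 13 mm thick and 26 mm tall, from 68 to 94 mm above the bench.
- carriage: loose aluminium saddle, about 450 g, 86 mm long (x), 44 mm wide (y); starts standing on the bench. Two cheeks 18 mm tall, 28 mm apart inside (2 mm play each side of the rail), under a roof 8 mm thick that rests on the rail's top (origin then 14 mm above the bench). Detent notch in the +y cheek at x +19 mm. Its +x end, with the post, goes first. Origin midway between the cheeks' undersides.
- fin (a point): grip point on the carriage's black fin, at carriage x -28 mm, 50 mm above the carriage's origin. The fin is 30 mm long (x), 14 mm thick (y), from 26 to 62 mm above the carriage's origin.
- seat (a point): foot of the carriage's steel test post, at carriage x +27 mm, 26 mm above its origin, carriage axes. The post is 9.5 mm thick and 18 mm tall with a cone tip. A gear sitting fully down on it has its origin here.
- spanner: bystander: open-ended spanner, 150 mm, lying on the bench; origin near its middle. Leave alone.
- grease: bystander: round steel grease tin, 60 mm across, 70 mm tall; origin at its underside. Leave alone.
- sticks: bystander: bundle of incense sticks, 52 mm thick and 200 mm long along its y, lying on a card; origin under the card. Leave alone.

How it is judged:
By the outcome, as a careful person would: the job done as asked, in the order asked, and still so for the second after the job is handed in, with the robot touching nothing.
Of gear9a, gear9b, gear9c, gear15a, gear15b only 3 to 5 are there at a start; the rules pass over those that are not, and their reading is None.
At some moment in a run one of gear9a, gear9b, gear9c, gear15a, gear15b may be knocked a few centimetres aside while the robot is not near it.
It also fails if it takes over 210 s, if anything falls off the work surface, if the arm or the gripper's body presses on something with over 40 N, if the wrist force passes 120 N, or if a joint passes its speed limit or range.

## Working session

There is one attempt and no reset: what is moved stays moved. The work goes in short steps, Python scripts to look and compute and a shell command to move; the robot and the scene stay as the last step left them, time stands still between calls to the robot, and variables do not carry over. Pictures are saved under pics/ and viewed, at most 14 in all, crops included, and the job is handed in when it is done.

```bash
ls; mkdir -p pics
cat > h.py <<'E'
import numpy as np, cv2
from station import read_state, optics, arm
def shot(n,f=None):
    c=optics.camera(n)
    if f: cv2.imwrite('pics/'+f,c['color'])
    return c
def ray(c,uv,z):
    K,R,t=map(np.array,(c['K'],c['R'],c['t']))
    d=R.T@np.linalg.inv(K)@np.array([uv[0],uv[1],1.]); o=-R.T@t
    return o+d*(z-o[2])/d[2]
def proj(c,X):
    K,R,t=map(np.array,(c['K'],c['R'],c['t']))
    p=K@(R@np.array(X)+t); return p[:2]/p[2]
E
python3 - <<'E'
from h import *
import pickle
for n in('scene','side','wrist'):
    c=shot(n,n+'0.png'); pickle.dump(c,open(n+'0.pkl','wb')); print(n,np.array(c['R']).round(2).tolist(),-np.array(c['R']).T@c['t'],c['K'][0][0])
a=[cv2.imread('pics/%s0.png'%n) for n in('scene','side')]
print(read_state())
E
```

```text
pics
scene [[-0.76, 0.65, -0.0], [0.37, 0.42, -0.83], [-0.54, -0.63, -0.56]] [1.29428499 0.83218881 0.85561502] 472.1154929919274
side [[-0.79, -0.62, -0.02], [-0.35, 0.47, -0.81], [0.51, -0.63, -0.59]] [0.00448242 0.69917044 0.7265545 ] 443.2112530614436
wrist [[1.0, -0.0, -0.0], [-0.0, -0.95, 0.3], [-0.0, -0.3, -0.95]] [0.5252168  0.07747003 0.37259695] 344.43894061721113
{'clock': 0.15, 'joints': array([-2.92028547e-05,  2.38631371e-01, -1.40304175e-02,  1.31920555e+00,
        5.45563421e-06,  1.57078444e+00]), 'qd': array([ 0.00075874, -0.00156724,  0.00213351,  0.00028829, -0.00044886,
       -0.00076225]), 'tau': array([-5.83120764e-04, -5.39078343e+01,  3.46597445e+01,  1.44879267e-02,
       -3.84108148e-05, -6.07092011e-05]), 'eef_pos': array([ 5.24711038e-01, -1.37420174e-05,  2.47843144e-01]), 'orientation': array([-3.14052164e+00, -5.46836216e-06,  1.57077901e+00]), 'wrist_force': array([ 0.54711373, -0.52390039,  0.25687669]), 'ft_torque': array([-0.02056944,  0.01156359,  0.01954937]), 'grasp_force': 0.0, 'grip_width': 0.08577582534064376}
```

View pics/scene0.png

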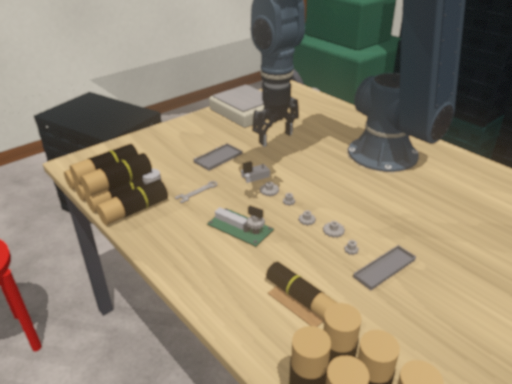

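View pics/side0.png

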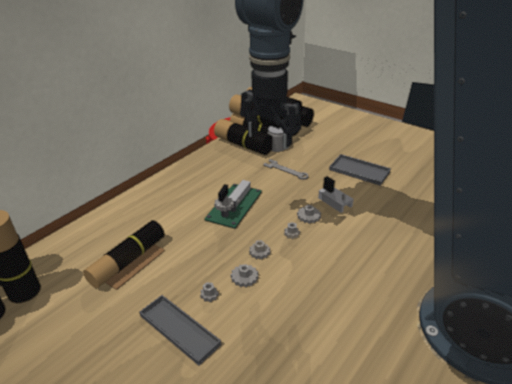

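The scene view shows the carriage at (257,172), five gears from (270,188) to (351,247), the tester at (240,226), and trays at (218,157) and (385,267). The side view agrees. The wrist picture comes next, along with rough positions from rays.

Run:
```python
from h import *
import pickle
s=pickle.load(open('scene0.pkl','rb'));d=pickle.load(open('side0.pkl','rb'))
S=dict(g1=(270,188),g2=(289,199),g3=(307,217),g4=(334,229),g5=(351,247),car=(257,172),tester=(240,226),knob=(257,211),trA=(218,157),trB=(385,267),span=(198,190))
D=dict(g1=(309,213),g2=(292,230),g3=(260,249),g4=(245,274),g5=(209,291),car=(336,200),tester=(235,206),knob=(224,190),trA=(360,169),trB=(180,328),span=(287,170))
for k in S:
    z=dict(car=.03,knob=.085,tester=.01,trA=.01,trB=.01).get(k,.012)
    print(k,ray(s,S[k],z).round(3),ray(d,D[k],z).round(3))
```

```text
g1 [ 0.459 -0.09   0.012] [ 0.467 -0.093  0.012]
g2 [ 0.455 -0.006  0.012] [ 0.464 -0.01   0.012]
g3 [0.479 0.094 0.012] [0.485 0.092 0.012]
g4 [0.461 0.182 0.012] [0.462 0.176 0.012]
g5 [0.484 0.264 0.012] [0.492 0.261 0.012]
car [ 0.447 -0.168  0.03 ] [ 0.429 -0.162  0.03 ]
tester [ 0.651 -0.004  0.01 ] [ 0.643 -0.003  0.01 ]
knob [0.632 0.05  0.085] [0.642 0.037 0.085]
trA [ 0.465 -0.358  0.01 ] [ 0.462 -0.366  0.01 ]
trB [0.476 0.37  0.01 ] [0.473 0.365 0.01 ]
span [ 0.638 -0.232  0.012] [ 0.632 -0.23   0.012]
```

View pics/wrist0.png

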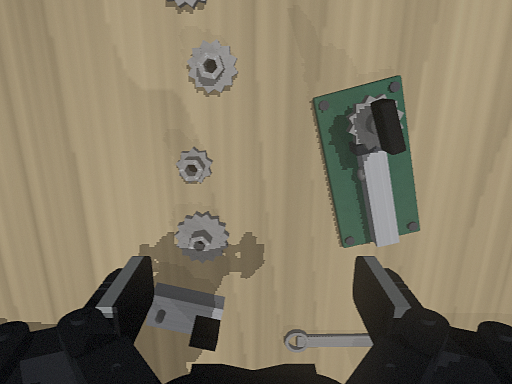

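The wrist view (up is +y, right is +x) shows gears at (200,235), (194,166) and (212,68), and the carriage at (185,315) with its fin at (205,333). The tester's master is toward +y. I'll look from +y and then from -y.

```bash
python3 -m creep '[{"travel":[0,0.05,0],"turn":0,"gripper":0.0854},{"travel":[0,0.05,0],"turn":0,"gripper":0.0854},{"travel":[0,0.05,0],"turn":0,"gripper":0.0854},{"travel":[0,0.05,0],"turn":0,"gripper":0.0854},{"travel":[0,0.0,0],"turn":0,"gripper":0.0854},{"travel":[0,0,0],"turn":0,"gripper":0.0854},{"travel":[0,0,0],"turn":0,"gripper":0.0854}]'
python3 - <<'E'
from h import *
import pickle
c=shot('wrist','w1.png');pickle.dump(c,open('w1.pkl','wb'));print(read_state()['eef_pos'])
E
python3 -m creep '[{"travel":[0,-0.05,0],"turn":0,"gripper":0.0854},{"travel":[0,-0.05,0],"turn":0,"gripper":0.0854},{"travel":[0,-0.05,0],"turn":0,"gripper":0.0854},{"travel":[0,-0.05,0],"turn":0,"gripper":0.0854},{"travel":[0,-0.05,0],"turn":0,"gripper":0.0854},{"travel":[0,-0.05,0],"turn":0,"gripper":0.0854},{"travel":[0,-0.05,0],"turn":0,"gripper":0.0854},{"travel":[0,-0.05,0],"turn":0,"gripper":0.0854}]'
python3 -m creep '[{"travel":[0,0,0],"turn":0,"gripper":0.0854},{"travel":[0,0,0],"turn":0,"gripper":0.0854},{"travel":[0,0,0],"turn":0,"gripper":0.0854}]'
python3 - <<'E'
from h import *
import pickle
c=shot('wrist','w2.png');pickle.dump(c,open('w2.pkl','wb'));print(read_state()['eef_pos'])
a=cv2.imread('pics/w1.png')[:300];b=cv2.imread('pics/w2.png')[:300];cv2.imwrite('pics/m1.png',np.vstack([a,b]))
E
```

```text
clock: 0.85
eef_pos: [0.5248, 0.1993, 0.248]
orientation: [-3.141, 0.001, 1.571]
wrist_force: [0.8, -0.3, -0.1]
grip_width: 0.0853
grasp_force: 0.0
[0.52492955 0.19894903 0.2481916 ]
clock: 1.7
eef_pos: [0.5237, -0.2035, 0.2487]
orientation: [3.141, 0.0, 1.568]
wrist_force: [2.1, 0.2, 0.2]
grip_width: 0.0853
grasp_force: 0.0
clock: 2.0
eef_pos: [0.5243, -0.2002, 0.2484]
orientation: [-3.141, -0.0, 1.57]
wrist_force: [1.3, 0.2, -0.7]
grip_width: 0.0855
grasp_force: 0.0
[ 0.52458928 -0.19956019  0.24841666]
```

View pics/m1.png

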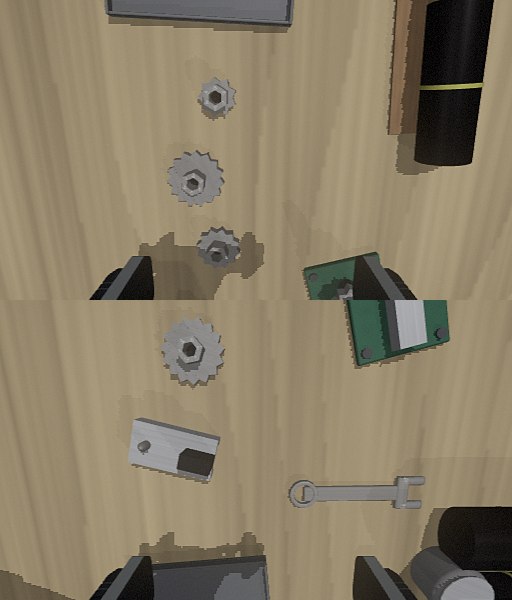

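The upper half (from +y) shows a 9-tooth gear at (216,97), what looks like a 15-tooth at (195,180), what looks like the 12-tooth at (218,247), and a tray at the top. The lower half (from -y) shows another large gear at (192,350), the carriage with its post at (144,446) and fin at (196,460), and a tray at the bottom. Next I measure them.

```bash
cat >> h.py <<'E'
def gears(c,zdisc=.012,zhub=.030,rows=300):
    im=c['color'];hsv=cv2.cvtColor(im,cv2.COLOR_BGR2HSV)
    m=((hsv[...,1]<60)).astype(np.uint8)*255; m[rows:]=0
    out=[]
    for k in cv2.findContours(m,cv2.RETR_EXTERNAL,cv2.CHAIN_APPROX_NONE)[0]:
        if cv2.contourArea(k)<500: continue
        P=np.array([ray(c,p[0],zdisc)[:2] for p in k])*1000
        (x,y),r=cv2.minEnclosingCircle(P.astype(np.float32))
        if not 15<r<40: continue
        d=P-[x,y]; a=np.arctan2(d[:,1],d[:,0]); R=np.hypot(*d.T)
        g=np.linspace(-np.pi,np.pi,720,endpoint=False); o=np.argsort(a)
        f=np.fft.fft(np.interp(g,a[o],R[o],period=2*np.pi))
        n={N:abs(f[N])/720*2 for N in(9,12,15)}; N=max(n,key=n.get)
        # first harmonic phase: R ~ cos(N(a-a0)), grid starts at -pi
        a0=(-np.angle(f[N])/N-np.pi)%(2*np.pi/N)
        out.append(dict(xy=(x/1e3,y/1e3),r=r,N=N,amp={q:round(v,2) for q,v in n.items()},tooth=np.degrees(a0)))
    return out
E
python3 - <<'E'
from h import *
import pickle
for f in('wrist0','w1','w2'):
    c=pickle.load(open(f+'.pkl','rb'))
    for g in gears(c): print(f,np.round(g['xy'],4),round(g['r'],1),g['N'],g['amp'],round(g['tooth'],1))
# trays, tester base
for f in('w1','w2'):
    c=pickle.load(open(f+'.pkl','rb')); 
    pts={'w1':[(107,14),(291,25)],'w2':[(153,265),(270,256),(268,255)]}[f]
    for p in pts: print(f,p,ray(c,p,.015).round(4))
for n in ('scene0','side0'):
    c=pickle.load(open(n+'.pkl','rb'));im=c['color'];hsv=cv2.cvtColor(im,cv2.COLOR_BGR2HSV)
    for nm,m,z in(('tray',(hsv[...,1]<60)&(hsv[...,2]<140),.015),('base',(hsv[...,0]>60)&(hsv[...,0]<90)&(hsv[...,1]>80),.01)):
        m=m.astype(np.uint8)*255
        for k in cv2.findContours(m,cv2.RETR_EXTERNAL,cv2.CHAIN_APPROX_NONE)[0]:
            if cv2.contourArea(k)<200: continue
            P=np.array([ray(c,p[0],z)[:2] for p in k],np.float32)
            (x,y),(w,h),an=cv2.minAreaRect(P*1000)
            if .3<x/1000<.85 and abs(y)<500 and w<260: print(n,nm,round(x),round(y),round(w),round(h),round(an,1))
c=pickle.load(open('wrist0.pkl','rb'));im=c['color'];hsv=cv2.cvtColor(im,cv2.COLOR_BGR2HSV)
m=((hsv[...,0]>60)&(hsv[...,0]<90)&(hsv[...,1]>80)).astype(np.uint8)*255
k=max(cv2.findContours(m,cv2.RETR_EXTERNAL,cv2.CHAIN_APPROX_NONE)[0],key=cv2.contourArea)
print('wrist base',cv2.minAreaRect(np.array([ray(c,p[0],.01)[:2]*1000 for p in k],np.float32)))
E
```

```text
wrist0 [ 0.4666 -0.0887] 33.0 15 {9: np.float64(0.02), 12: np.float64(0.14), 15: np.float64(1.41)} 4.8
wrist0 [ 0.4617 -0.0048] 20.8 9 {9: np.float64(1.43), 12: np.float64(0.24), 15: np.float64(0.08)} 11.7
wrist0 [0.4844 0.0951] 25.8 12 {9: np.float64(0.06), 12: np.float64(1.82), 15: np.float64(0.12)} 18.2
w1 [0.4843 0.0976] 27.3 12 {9: np.float64(0.12), 12: np.float64(1.19), 15: np.float64(0.23)} 18.1
w1 [0.4621 0.1798] 32.0 15 {9: np.float64(0.09), 12: np.float64(0.1), 15: np.float64(1.64)} 15.5
w1 [0.7298 0.2388] 36.6 9 {9: np.float64(0.73), 12: np.float64(0.37), 15: np.float64(0.33)} 7.2
w1 [0.4883 0.2656] 20.0 9 {9: np.float64(1.73), 12: np.float64(0.08), 15: np.float64(0.07)} 18.6
w1 [0.7228 0.3147] 39.2 9 {9: np.float64(0.45), 12: np.float64(0.16), 15: np.float64(0.44)} 30.1
w2 [ 0.4658 -0.0909] 31.6 15 {9: np.float64(0.04), 12: np.float64(0.1), 15: np.float64(1.94)} 4.7
w2 [ 0.6706 -0.0654] 28.7 12 {9: np.float64(0.23), 12: np.float64(0.26), 15: np.float64(0.13)} 21.5
w1 (107, 14) [0.3885 0.3402 0.015 ]
w1 (291, 25) [0.561  0.3306 0.015 ]
w2 (153, 265) [ 0.4076 -0.3227  0.015 ]
w2 (270, 256) [ 0.544  -0.3113  0.015 ]
w2 (268, 255) [ 0.5417 -0.3101  0.015 ]
scene0 tray 479 371 62 180 86.7
scene0 tray 654 0 88 170 14.4
scene0 tray 467 -357 164 91 4.9
side0 tray 474 367 64 183 87.1
side0 tray 488 267 37 48 77.5
side0 tray 458 183 60 60 83.0
side0 tray 482 99 52 52 84.2
side0 tray 729 295 65 82 2.7
side0 tray 734 218 63 87 4.5
side0 tray 464 -86 64 65 75.0
side0 tray 677 -22 77 169 16.2
side0 tray 461 -197 80 155 63.7
side0 tray 463 -358 166 105 5.5
side0 base 650 -6 86 171 14.5
wrist base ((646.7279663085938, 61.618831634521484), (59.47859573364258, 37.31022644042969), 14.357705116271973)
```

The counts are clear: 15-tooth gears at (0.466,-0.090) and (0.462,0.180), 9-tooth at (0.462,-0.005) and (0.488,0.266), and the 12-tooth at (0.484,0.097). The narrow tray is at (0.477,0.369), yaw -3°, and the wide tray at (0.465,-0.357), yaw +5°. I start with the first 15-tooth gear.

```bash
python3 -m creep '[{"travel":[-0.015,0.03,-0.03],"turn":0,"gripper":0.045},{"travel":[-0.015,0.03,-0.03],"turn":0,"gripper":0.045},{"travel":[-0.015,0.03,-0.03],"turn":0,"gripper":0.045},{"travel":[-0.013,0.02,-0.028],"turn":0,"gripper":0.045},{"travel":[0,0,0],"turn":0,"gripper":0.045},{"travel":[0,0,0],"turn":0,"gripper":0.045},{"travel":[0,0,0],"turn":0,"gripper":0.045}]'
python3 - <<'E'
from h import *
import pickle
c=shot('wrist');pickle.dump(c,open('w3.pkl','wb'));s=read_state();print(s['eef_pos'],s['grip_width'])
for g in gears(c,rows=384): print(g)
u,v=proj(c,[.466,-.09,.03]).astype(int);print(u,v)
cv2.imwrite('pics/w3.png',cv2.resize(c['color'][max(v-70,0):v+70,u-90:u+90],None,fx=4,fy=4,interpolation=cv2.INTER_NEAREST))
E
```

```text
clock: 2.75
eef_pos: [0.4684, -0.0901, 0.1315]
orientation: [3.139, 0.001, 1.572]
wrist_force: [-0.1, -0.2, -0.7]
grip_width: 0.0453
grasp_force: 0.0
[ 0.46850796 -0.09034068  0.131546  ] 0.04512170907296086
{'xy': (0.4655668029785156, -0.08978994750976563), 'r': 31.911319732666016, 'N': 15, 'amp': {9: np.float64(0.07), 12: np.float64(0.22), 15: np.float64(1.74)}, 'tooth': np.float64(4.77748424153184)}
{'xy': (0.4609898681640625, -0.0055775117874145505), 'r': 19.96358299255371, 'N': 9, 'amp': {9: np.float64(1.7), 12: np.float64(0.01), 15: np.float64(0.02)}, 'tooth': np.float64(11.773384826485298)}
248 201
```

View pics/w3.png

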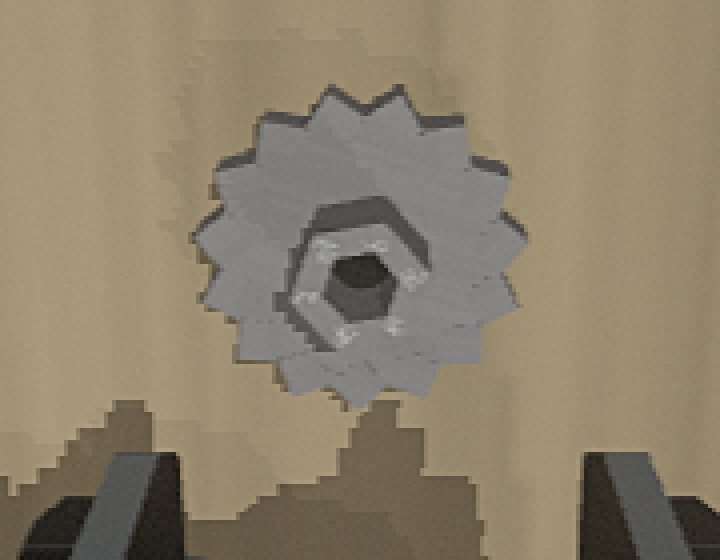

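The close view shows the 15-tooth gear clearly. The hub's top edge runs from (315,235) to (395,222), which puts a flat normal near 39° mod 60; snapped to the teeth, that is 40.8°. So I turn -19.2° and grip.

```bash
cat >> h.py <<'E'
def hub(c,xy,N,tooth,zt=.030):
    """flat-normal angle (deg mod 60): gradient directions of the rectified hub top, snapped to tooth phase"""
    L=[(-.013,-.013),(.013,-.013),(.013,.013),(-.013,.013)]
    src=np.float32([proj(c,[xy[0]+a,xy[1]+b,zt]) for a,b in L])
    H=cv2.getPerspectiveTransform(src,np.float32([((a+.013)*5000,(.013-b)*5000) for a,b in L]))
    g=cv2.GaussianBlur(cv2.cvtColor(cv2.warpPerspective(c['color'],H,(131,131)),cv2.COLOR_BGR2GRAY).astype(np.float32),(0,0),2)
    gx=cv2.Sobel(g,cv2.CV_32F,1,0);gy=-cv2.Sobel(g,cv2.CV_32F,0,1)
    yy,xx=np.mgrid[:131,:131]-65.;r=np.hypot(xx,yy);w=(np.hypot(gx,gy)**2)*((r>40)&(r<66))
    v=(w*np.exp(6j*np.arctan2(gy,gx))).sum()/w.sum()
    raw=np.degrees(np.angle(v))/6%60
    cand=[(tooth+k*360/N)%60 for k in range(N)]
    f=min(cand,key=lambda q:abs((q-raw+30)%60-30))
    return raw,abs(v),f
def plan(c,target_z=.031,near=None,rows=384,zoff=0):
    s=read_state();p=s['eef_pos'];yaw=np.degrees(s['orientation'][2])-90
    for g in gears(c,.012+zoff,rows=rows):
        if near is not None and np.hypot(*(np.array(g['xy'])-near))>.045: continue
        raw,q,f=hub(c,g['xy'],g['N'],g['tooth'],.03+zoff)
        t=((f-yaw+30)%60)-30
        print('N',g['N'],'r %.1f'%g['r'],np.round(g['xy'],4),'tooth %.1f raw %.1f q %.2f flat %.1f'%(g['tooth'],raw,q,f),'| travel',np.round([g['xy'][0]-p[0],g['xy'][1]-p[1],target_z-p[2]],4),'turn %.3f'%np.radians(t))
E
python3 - <<'E'
from h import *
import pickle
plan(pickle.load(open('w3.pkl','rb')))
E
python3 -m creep '[{"travel":[-0.003,0.0005,-0.02],"turn":-0.12,"gripper":0.045},{"travel":[0,0,-0.03],"turn":-0.12,"gripper":0.045},{"travel":[0,0,-0.025],"turn":-0.095,"gripper":0.045},{"travel":[0,0,-0.01],"turn":0,"gripper":0.045},{"travel":[0,0,-0.015],"turn":0,"gripper":0.045},{"travel":[0,0,0],"turn":0,"gripper":0.045},{"travel":[0,0,0],"turn":0,"gripper":0.045}]'
```

```text
N 15 r 31.9 [ 0.4656 -0.0898] tooth 4.8 raw 40.7 q 0.48 flat 40.8 | travel [-0.0029  0.0006 -0.1005] turn -0.336
N 9 r 20.0 [ 0.461  -0.0056] tooth 11.8 raw 31.4 q 0.39 flat 31.8 | travel [-0.0075  0.0848 -0.1005] turn -0.493
clock: 3.5
eef_pos: [0.4647, -0.0899, 0.0311]
orientation: [3.141, -0.0, 1.237]
wrist_force: [-0.2, 0.3, -0.2]
grip_width: 0.045
grasp_force: 0.0
```

```bash
python3 -m creep '[{"travel":[0,0,0],"turn":0,"gripper":0.01},{"travel":[0,0,0],"turn":0,"gripper":0.01},{"travel":[0,0,0],"turn":0,"gripper":0.01},{"travel":[0,0,0],"turn":0,"gripper":0.01},{"travel":[0,0,0.01],"turn":0,"gripper":0.01},{"travel":[0,0,0.03],"turn":0,"gripper":0.01},{"travel":[0,0,0.04],"turn":0,"gripper":0.01},{"travel":[0,0,0.02],"turn":0,"gripper":0.01}]'
python3 -m creep '[{"travel":[-0.006,-0.04,0],"turn":0.08,"gripper":0.01},{"travel":[-0.006,-0.04,0],"turn":0.08,"gripper":0.01},{"travel":[-0.006,-0.04,0],"turn":0.08,"gripper":0.01},{"travel":[-0.006,-0.04,0],"turn":0.08,"gripper":0.01},{"travel":[-0.006,-0.04,0],"turn":0.015,"gripper":0.01},{"travel":[-0.004,-0.03,0],"turn":0,"gripper":0.01},{"travel":[0,0,0],"turn":0,"gripper":0.01},{"travel":[0,0,0],"turn":0,"gripper":0.01}]'
python3 - <<'E'
from h import *
c=shot('wrist','w4.png')
E
```

```text
clock: 4.3
eef_pos: [0.4649, -0.0897, 0.1339]
orientation: [3.138, -0.001, 1.236]
wrist_force: [0.4, 0.5, -2.0]
grip_width: 0.02
grasp_force: 59.3
clock: 5.1
eef_pos: [0.4296, -0.3197, 0.1307]
orientation: [-3.141, -0.0, 1.569]
wrist_force: [0.1, 0.1, -1.8]
grip_width: 0.0201
grasp_force: 59.3
```

View pics/w4.png

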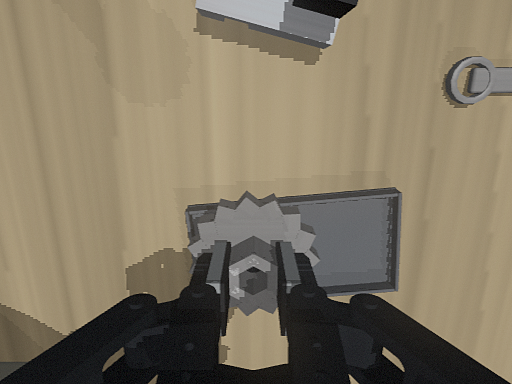

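The gear is held at (250,270) over the wide tray, whose outer corners are about (187,208), (400,189) and (398,292). I cast those onto z = 15 mm.

Run:
```python
from h import *
c=shot('wrist')
A,B,C=[ray(c,p,.015)[:2] for p in((187,208),(401,188),(399,292))]
print(A,B,C,np.hypot(*(A-B)),np.hypot(*(B-C)),'ctr',(A+C)/2,'yaw',np.degrees(np.arctan2(*(B-A)[::-1])))
s=read_state()
u=(B-A)/np.hypot(*(B-A));ctr=(A+C)/2
for k in(-.038,.038):print(ctr+k*u,ctr+k*u-s['eef_pos'][:2])
```

```text
[ 0.38099059 -0.32852448] [ 0.53776593 -0.31324446] [ 0.5472854  -0.40050127] 0.157518214022729 0.08777455665257773 ctr [ 0.46413799 -0.36451288] yaw 5.566721890797015
[ 0.4263172  -0.36819906] [-0.00356019 -0.04957059]
[ 0.50195878 -0.3608267 ] [ 0.07208139 -0.04219822]
```

```bash
python3 -m creep '[{"travel":[-0.003,-0.045,0],"turn":0,"gripper":0.01},{"travel":[0,0,-0.035],"turn":0,"gripper":0.01},{"travel":[0,0,-0.035],"turn":0,"gripper":0.01},{"travel":[0,0,-0.015],"turn":0,"gripper":0.01},{"travel":[0,0,-0.007],"turn":0,"gripper":0.01},{"travel":[0,0,-0.003],"turn":0,"gripper":0.01},{"travel":[0,0,0],"turn":0,"gripper":0.01}]'
python3 -m creep '[{"travel":[0,0,0],"turn":0,"gripper":0.045},{"travel":[0,0,0],"turn":0,"gripper":0.045},{"travel":[0,0,0],"turn":0,"gripper":0.045},{"travel":[0,0,0.04],"turn":0,"gripper":0.045},{"travel":[0,0,0.045],"turn":0,"gripper":0.045},{"travel":[0,0,0.045],"turn":0,"gripper":0.045},{"travel":[0,0.01,0.04],"turn":0,"gripper":0.045},{"travel":[0,0.03,0],"turn":0,"gripper":0.045}]'
python3 -m creep '[{"travel":[0.006,0.05,0],"turn":0,"gripper":0.045},{"travel":[0.006,0.05,0],"turn":0,"gripper":0.045},{"travel":[0.006,0.05,0],"turn":0,"gripper":0.045},{"travel":[0.006,0.05,0],"turn":0,"gripper":0.045},{"travel":[0.006,0.05,0],"turn":0,"gripper":0.045},{"travel":[0.006,0.05,0],"turn":0,"gripper":0.045},{"travel":[0,0.05,-0.02],"turn":0,"gripper":0.045},{"travel":[0,0.05,-0.02],"turn":0,"gripper":0.045}]'
python3 -m creep '[{"travel":[0,0.05,-0.015],"turn":0,"gripper":0.045},{"travel":[0,0.05,-0.015],"turn":0,"gripper":0.045},{"travel":[0,0.0,0],"turn":0,"gripper":0.045},{"travel":[0,0.0,0],"turn":0,"gripper":0.045},{"travel":[0,0.0,0],"turn":0,"gripper":0.045}]'
python3 - <<'E'
from h import *
c=shot('wrist');plan(c,near=(.462,.18))
E
```

```text
clock: 5.9
eef_pos: [0.4276, -0.3643, 0.0359]
orientation: [3.141, 0.001, 1.572]
wrist_force: [0.3, -0.3, -1.1]
grip_width: 0.0204
grasp_force: 59.2
clock: 6.7
eef_pos: [0.4293, -0.3274, 0.2111]
orientation: [3.134, 0.007, 1.569]
wrist_force: [1.7, 0.2, -0.3]
grip_width: 0.0448
grasp_force: 0.0
clock: 7.5
eef_pos: [0.4631, 0.0682, 0.1686]
orientation: [3.139, -0.0, 1.571]
wrist_force: [1.5, -0.3, 1.1]
grip_width: 0.0452
grasp_force: 0.0
clock: 8.0
eef_pos: [0.4628, 0.1613, 0.1399]
orientation: [3.141, 0.0, 1.57]
wrist_force: [0.9, 0.0, 1.2]
grip_width: 0.0451
grasp_force: 0.0
N 15 r 31.6 [0.4619 0.1793] tooth 15.4 raw 52.1 q 0.61 flat 51.4 | travel [-0.0011  0.0183 -0.109 ] turn -0.148
```

```bash
python3 -m creep '[{"travel":[-0.001,0.018,-0.01],"turn":-0.148,"gripper":0.045},{"travel":[0,0,-0.04],"turn":0,"gripper":0.045},{"travel":[0,0,-0.035],"turn":0,"gripper":0.045},{"travel":[0,0,-0.018],"turn":0,"gripper":0.045},{"travel":[0,0,-0.006],"turn":0,"gripper":0.045},{"travel":[0,0,0],"turn":0,"gripper":0.045},{"travel":[0,0,0],"turn":0,"gripper":0.01},{"travel":[0,0,0],"turn":0,"gripper":0.01}]'
python3 -m creep '[{"travel":[0,0,0],"turn":0,"gripper":0.01},{"travel":[0,0,0],"turn":0,"gripper":0.01},{"travel":[0,0,0.02],"turn":0,"gripper":0.01},{"travel":[0,0,0.04],"turn":0,"gripper":0.01},{"travel":[0,0,0.05],"turn":0,"gripper":0.01},{"travel":[0.003,-0.045,0],"turn":0.1,"gripper":0.01},{"travel":[0.003,-0.045,0],"turn":0.05,"gripper":0.01},{"travel":[0.003,-0.05,0],"turn":0,"gripper":0.01}]'
python3 -m creep '[{"travel":[0.003,-0.05,0],"turn":0,"gripper":0.01},{"travel":[0.003,-0.05,0],"turn":0,"gripper":0.01},{"travel":[0.003,-0.05,0],"turn":0,"gripper":0.01},{"travel":[0.003,-0.05,0],"turn":0,"gripper":0.01},{"travel":[0.003,-0.05,0],"turn":0,"gripper":0.01},{"travel":[0.003,-0.05,0],"turn":0,"gripper":0.01},{"travel":[0.003,-0.05,0],"turn":0,"gripper":0.01},{"travel":[0,0,0],"turn":0,"gripper":0.01}]'
python3 -m creep '[{"travel":[0,0,0],"turn":0,"gripper":0.01},{"travel":[0,0,0],"turn":0,"gripper":0.01}]'
```

```text
clock: 8.85
eef_pos: [0.4628, 0.18, 0.0319]
orientation: [3.139, -0.001, 1.422]
wrist_force: [-2.3, -1.1, 5.8]
grip_width: 0.0204
grasp_force: 58.4
clock: 9.65
eef_pos: [0.4712, 0.0393, 0.1418]
orientation: [3.139, -0.0, 1.577]
wrist_force: [1.4, 0.8, -1.9]
grip_width: 0.0203
grasp_force: 59.3
clock: 10.45
eef_pos: [0.4921, -0.3152, 0.1409]
orientation: [3.14, 0.003, 1.568]
wrist_force: [0.5, 0.1, -2.1]
grip_width: 0.0202
grasp_force: 59.3
clock: 10.65
eef_pos: [0.4914, -0.3086, 0.1407]
orientation: [-3.141, -0.0, 1.573]
wrist_force: [0.9, 0.1, -1.9]
grip_width: 0.0198
grasp_force: 59.3
```

```bash
python3 -m creep '[{"travel":[0.0115,-0.0485,0],"turn":0,"gripper":0.01},{"travel":[0,0,-0.035],"turn":0,"gripper":0.01},{"travel":[0,0,-0.035],"turn":0,"gripper":0.01},{"travel":[0,0,-0.02],"turn":0,"gripper":0.01},{"travel":[0,0,-0.012],"turn":0,"gripper":0.01},{"travel":[0,0,-0.003],"turn":0,"gripper":0.01},{"travel":[0,0,0],"turn":0,"gripper":0.01}]'
python3 -m creep '[{"travel":[0,0,0],"turn":0,"gripper":0.045},{"travel":[0,0,0],"turn":0,"gripper":0.045},{"travel":[0,0,0],"turn":0,"gripper":0.045},{"travel":[0,0,0.04],"turn":0,"gripper":0.045},{"travel":[0,0,0.045],"turn":0,"gripper":0.045},{"travel":[0,0,0.045],"turn":0,"gripper":0.045},{"travel":[0,0.01,0.04],"turn":0,"gripper":0.045},{"travel":[-0.005,0.03,0],"turn":0,"gripper":0.045}]'
python3 -m creep '[{"travel":[-0.005,0.05,0],"turn":0,"gripper":0.045},{"travel":[-0.005,0.05,0],"turn":0,"gripper":0.045},{"travel":[0,0,0],"turn":0,"gripper":0.045},{"travel":[0,0,0],"turn":0,"gripper":0.045}]'
python3 - <<'E'
from h import *
c=shot('wrist','w5.png')
E
python3 -m creep '[{"travel":[-0.006,0.05,0],"turn":0,"gripper":0.045},{"travel":[-0.006,0.05,0],"turn":0,"gripper":0.045},{"travel":[-0.005,0.04,-0.03],"turn":0,"gripper":0.045},{"travel":[-0.005,0.04,-0.03],"turn":0,"gripper":0.045},{"travel":[0,0.04,-0.01],"turn":0,"gripper":0.045},{"travel":[0,0,0],"turn":0,"gripper":0.045},{"travel":[0,0,0],"turn":0,"gripper":0.045}]'
python3 - <<'E'
from h import *
c=shot('wrist');plan(c,near=(.462,-.005))
E
```

```text
clock: 11.35
eef_pos: [0.5037, -0.3572, 0.0362]
orientation: [3.141, 0.0, 1.574]
wrist_force: [0.4, 0.0, -1.5]
grip_width: 0.0201
grasp_force: 59.4
clock: 12.15
eef_pos: [0.5009, -0.3207, 0.2116]
orientation: [3.133, 0.006, 1.571]
wrist_force: [2.0, -0.2, -0.9]
grip_width: 0.045
grasp_force: 0.0
clock: 12.55
eef_pos: [0.4885, -0.2175, 0.2063]
orientation: [3.14, 0.001, 1.575]
wrist_force: [-0.4, 0.3, 0.6]
grip_width: 0.045
grasp_force: 0.0
clock: 13.3
eef_pos: [0.467, 0.0003, 0.1356]
orientation: [-3.141, 0.0, 1.574]
wrist_force: [0.3, -1.0, -0.2]
grip_width: 0.0453
grasp_force: 0.0
N 9 r 20.7 [ 0.4607 -0.0045] tooth 11.5 raw 31.2 q 0.43 flat 31.5 | travel [-0.0065 -0.0042 -0.1049] turn -0.500
```

View pics/w5.png

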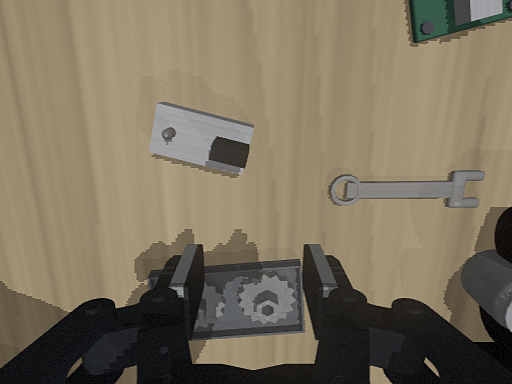

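The view shows the second 15-tooth gear flat in the wide tray at (266,300), with the first one beside it partly hidden by the finger. Next is the 9-tooth gear.

```bash
python3 -m creep '[{"travel":[-0.006,-0.004,-0.01],"turn":-0.14,"gripper":0.045},{"travel":[0,0,-0.035],"turn":-0.14,"gripper":0.045},{"travel":[0,0,-0.03],"turn":-0.14,"gripper":0.045},{"travel":[0,0,-0.018],"turn":-0.08,"gripper":0.045},{"travel":[0,0,-0.011],"turn":0,"gripper":0.045},{"travel":[0,0,0],"turn":0,"gripper":0.045},{"travel":[0,0,0],"turn":0,"gripper":0.01},{"travel":[0,0,0],"turn":0,"gripper":0.01}]'
python3 -m creep '[{"travel":[0,0,0],"turn":0,"gripper":0.01},{"travel":[0,0,0],"turn":0,"gripper":0.01},{"travel":[0,0,0.02],"turn":0,"gripper":0.01},{"travel":[0,0,0.04],"turn":0,"gripper":0.01},{"travel":[0,0,0.05],"turn":0,"gripper":0.01},{"travel":[-0.004,0.045,0],"turn":0.14,"gripper":0.01},{"travel":[-0.004,0.045,0],"turn":0.14,"gripper":0.01},{"travel":[-0.004,0.045,0],"turn":0.14,"gripper":0.01}]'
python3 -m creep '[{"travel":[-0.004,0.05,0],"turn":0.08,"gripper":0.01},{"travel":[-0.004,0.05,0],"turn":0,"gripper":0.01},{"travel":[-0.004,0.05,0],"turn":0,"gripper":0.01},{"travel":[-0.004,0.05,0],"turn":0,"gripper":0.01},{"travel":[-0.004,0.02,0],"turn":0,"gripper":0.01},{"travel":[0,0,0],"turn":0,"gripper":0.01},{"travel":[0,0,0],"turn":0,"gripper":0.01}]'
python3 - <<'E'
from h import *
c=shot('wrist','w6.png')
print(read_state()['eef_pos'])
E
```

```text
clock: 14.15
eef_pos: [0.4614, -0.0038, 0.0329]
orientation: [3.14, -0.001, 1.073]
wrist_force: [-1.5, -1.2, 5.0]
grip_width: 0.0201
grasp_force: 58.5
clock: 14.95
eef_pos: [0.4485, 0.133, 0.1429]
orientation: [3.14, -0.001, 1.498]
wrist_force: [1.1, 0.1, -0.4]
grip_width: 0.02
grasp_force: 59.1
clock: 15.65
eef_pos: [0.428, 0.3511, 0.1418]
orientation: [-3.141, 0.0, 1.575]
wrist_force: [-0.5, 0.4, -0.8]
grip_width: 0.0201
grasp_force: 59.1
[0.42819726 0.35037064 0.14180419]
```

View pics/w6.png

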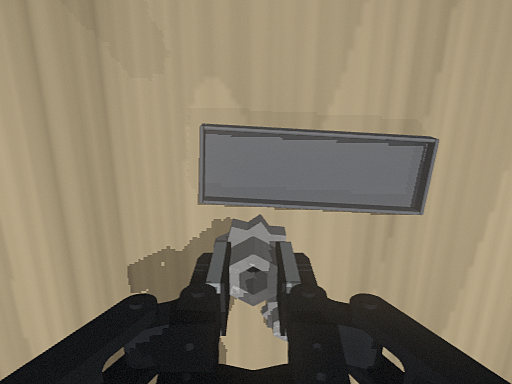

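The narrow tray's outer corners are at (202,124), (437,138), (422,214) and (198,204).

Run:
```python
from h import *
c=shot('wrist')
P=np.array([ray(c,p,.015)[:2] for p in((201,124),(438,138),(423,214),(198,205))])
print(P,[np.hypot(*(P[i]-P[i-1])) for i in range(4)])
ctr=P.mean(0);u=(P[1]-P[0])/np.hypot(*(P[1]-P[0]));e=read_state()['eef_pos'][:2]
print(ctr,np.degrees(np.arctan2(u[1],u[0])))
for k in(-.05,0,.05):print(ctr+k*u,ctr+k*u-e)
```

```text
[[0.39094093 0.40090602]
 [0.56324538 0.39108529]
 [0.56119057 0.33188573]
 [0.3858957  0.33906111]] [np.float64(0.06205036632964754), np.float64(0.17258409789045318), np.float64(0.05923520447832855), np.float64(0.17544166659904792)]
[0.47531815 0.36573454] -3.262124296163083
[0.42539916 0.36857974] [-0.00299116  0.01856133]
[0.47531815 0.36573454] [0.04692782 0.01571613]
[0.52523713 0.36288933] [0.0968468  0.01287093]
```

```bash
python3 -m creep '[{"travel":[-0.002,0.0185,0],"turn":0,"gripper":0.01},{"travel":[0,0,-0.035],"turn":0,"gripper":0.01},{"travel":[0,0,-0.035],"turn":0,"gripper":0.01},{"travel":[0,0,-0.02],"turn":0,"gripper":0.01},{"travel":[0,0,-0.012],"turn":0,"gripper":0.01},{"travel":[0,0,-0.003],"turn":0,"gripper":0.01},{"travel":[0,0,0],"turn":0,"gripper":0.01}]'
python3 -m creep '[{"travel":[0,0,0],"turn":0,"gripper":0.045},{"travel":[0,0,0],"turn":0,"gripper":0.045},{"travel":[0,0,0],"turn":0,"gripper":0.045},{"travel":[0,0,0.03],"turn":0,"gripper":0.045},{"travel":[0,0,0.035],"turn":0,"gripper":0.045},{"travel":[0.01,-0.02,0.035],"turn":0,"gripper":0.045},{"travel":[0.02,-0.04,0],"turn":0,"gripper":0.045},{"travel":[0.03,-0.04,0],"turn":0,"gripper":0.045}]'
python3 -m creep '[{"travel":[0,0,0],"turn":0,"gripper":0.045},{"travel":[0,0,0],"turn":0,"gripper":0.045},{"travel":[0,0,0],"turn":0,"gripper":0.045}]'
python3 - <<'E'
from h import *
c=shot('wrist','w7.png');plan(c,near=(.488,.265))
E
```

```text
clock: 16.45
eef_pos: [0.4267, 0.3695, 0.0371]
orientation: [3.142, -0.0, 1.572]
wrist_force: [0.5, 0.1, -0.7]
grip_width: 0.0202
grasp_force: 59.1
clock: 17.25
eef_pos: [0.4868, 0.2694, 0.1387]
orientation: [3.139, -0.002, 1.576]
wrist_force: [1.0, 1.7, 0.1]
grip_width: 0.0452
grasp_force: 0.0
clock: 17.55
eef_pos: [0.4861, 0.2699, 0.1368]
orientation: [-3.141, -0.0, 1.573]
wrist_force: [0.1, -0.2, 1.1]
grip_width: 0.0449
grasp_force: 0.0
```

View pics/w7.png

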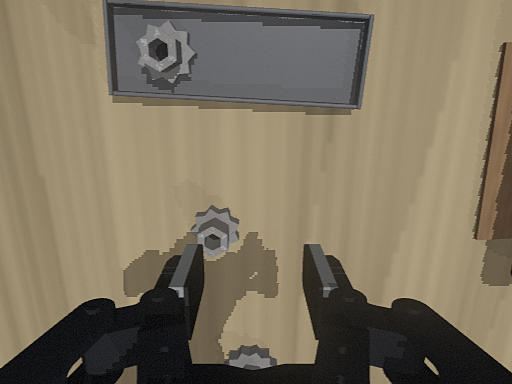

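The first 9-tooth gear lies flat in the narrow tray at (165,52). The other one has been knocked toward -x, to about (215,230) near the finger's shadow. I re-measure it from a clearer place.

```bash
python3 -m creep '[{"travel":[-0.03,-0.01,0],"turn":0,"gripper":0.045},{"travel":[0,0,0],"turn":0,"gripper":0.045},{"travel":[0,0,0],"turn":0,"gripper":0.045},{"travel":[0,0,0],"turn":0,"gripper":0.045}]'
python3 - <<'E'
from h import *
c=shot('wrist','w8.png');print(ray(c,(250,230),.012));plan(c)
E
```

```text
clock: 18.0
eef_pos: [0.4568, 0.2604, 0.1369]
orientation: [3.141, -0.0, 1.574]
wrist_force: [0.0, 0.4, 0.5]
grip_width: 0.045
grasp_force: 0.0
[0.45488856 0.22917662 0.012     ]
N 9 r 21.5 [0.4554 0.2376] tooth 19.9 raw 57.8 q 0.40 flat 59.9 | travel [-0.0015 -0.0228 -0.1059] turn -0.004
```

```bash
python3 -m creep '[{"travel":[-0.001,-0.022,-0.01],"turn":0,"gripper":0.045},{"travel":[0,0,-0.03],"turn":0,"gripper":0.045},{"travel":[0,0,0],"turn":0,"gripper":0.045},{"travel":[0,0,0],"turn":0,"gripper":0.045}]'
python3 - <<'E'
from h import *
c=shot('wrist');plan(c,near=(.455,.2376))
E
```

```text
clock: 18.45
eef_pos: [0.4555, 0.2376, 0.0967]
orientation: [-3.141, 0.0, 1.573]
wrist_force: [-1.1, 0.3, 0.1]
grip_width: 0.0449
grasp_force: 0.0
N 9 r 21.5 [0.4559 0.2373] tooth 20.4 raw 58.6 q 0.54 flat 0.4 | travel [-0.0001 -0.0007 -0.0664] turn 0.005
```

```bash
python3 -m creep '[{"travel":[0,0,-0.035],"turn":0,"gripper":0.045},{"travel":[0,0,-0.02],"turn":0,"gripper":0.045},{"travel":[0,0,-0.01],"turn":0,"gripper":0.045},{"travel":[0,0,0],"turn":0,"gripper":0.045},{"travel":[0,0,0],"turn":0,"gripper":0.01},{"travel":[0,0,0],"turn":0,"gripper":0.01},{"travel":[0,0,0],"turn":0,"gripper":0.01},{"travel":[0,0,0],"turn":0,"gripper":0.01}]'
python3 -m creep '[{"travel":[0,0,0.02],"turn":0,"gripper":0.01},{"travel":[0,0,0.04],"turn":0,"gripper":0.01},{"travel":[0.02,0.03,0.04],"turn":0,"gripper":0.01},{"travel":[0.02,0.04,0],"turn":0,"gripper":0.01},{"travel":[0.02,0.04,0],"turn":0,"gripper":0.01},{"travel":[0.01,0.015,0],"turn":0,"gripper":0.01},{"travel":[0,0,0],"turn":0,"gripper":0.01},{"travel":[0,0,0],"turn":0,"gripper":0.01}]'
```

```text
clock: 19.3
eef_pos: [0.4564, 0.238, 0.0332]
orientation: [3.139, -0.001, 1.573]
wrist_force: [-0.1, -1.0, 6.6]
grip_width: 0.0201
grasp_force: 59.1
clock: 20.1
eef_pos: [0.5236, 0.3601, 0.1288]
orientation: [-3.141, 0.001, 1.573]
wrist_force: [-0.1, -0.1, -0.9]
grip_width: 0.0201
grasp_force: 59.0
```

```bash
python3 -m creep '[{"travel":[0.002,0.003,-0.03],"turn":0,"gripper":0.01},{"travel":[0,0,-0.035],"turn":0,"gripper":0.01},{"travel":[0,0,-0.018],"turn":0,"gripper":0.01},{"travel":[0,0,-0.006],"turn":0,"gripper":0.01},{"travel":[0,0,-0.003],"turn":0,"gripper":0.01},{"travel":[0,0,0],"turn":0,"gripper":0.01}]'
python3 -m creep '[{"travel":[0,0,0],"turn":0,"gripper":0.045},{"travel":[0,0,0],"turn":0,"gripper":0.045},{"travel":[0,0,0],"turn":0,"gripper":0.045},{"travel":[0,0,0.04],"turn":0,"gripper":0.045},{"travel":[0,0,0.045],"turn":0,"gripper":0.045},{"travel":[0,-0.02,0.045],"turn":0,"gripper":0.045},{"travel":[0.01,-0.04,0.04],"turn":0,"gripper":0.045},{"travel":[0.01,-0.045,0.03],"turn":0,"gripper":0.045}]'
python3 -m creep '[{"travel":[0.01,-0.05,0],"turn":0,"gripper":0.045},{"travel":[0.01,-0.05,0],"turn":0,"gripper":0.045},{"travel":[0.01,-0.05,0],"turn":0,"gripper":0.045},{"travel":[0.01,-0.05,0],"turn":0,"gripper":0.045},{"travel":[0.01,-0.03,0],"turn":0,"gripper":0.045},{"travel":[0,0,0],"turn":0,"gripper":0.045},{"travel":[0,0,0],"turn":0,"gripper":0.045},{"travel":[0,0,0],"turn":0,"gripper":0.045}]'
python3 - <<'E'
from h import *
import pickle
c=shot('wrist','w9.png');pickle.dump(c,open('w9.pkl','wb'));print(read_state()['eef_pos'])
E
```

```text
clock: 20.7
eef_pos: [0.5263, 0.3631, 0.0378]
orientation: [3.141, -0.001, 1.572]
wrist_force: [0.1, 0.3, -0.4]
grip_width: 0.0204
grasp_force: 59.0
clock: 21.5
eef_pos: [0.5441, 0.2678, 0.2319]
orientation: [3.139, -0.001, 1.575]
wrist_force: [1.5, 0.4, 0.2]
grip_width: 0.045
grasp_force: 0.0
clock: 22.3
eef_pos: [0.5928, 0.0422, 0.2291]
orientation: [-3.142, -0.0, 1.573]
wrist_force: [-0.6, -0.2, -0.8]
grip_width: 0.045
grasp_force: 0.0
[0.59274853 0.0425055  0.22905462]
```

View pics/w9.png

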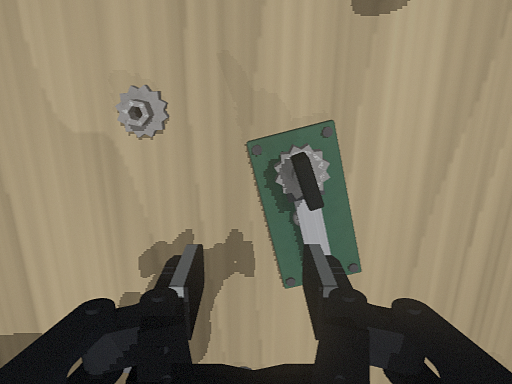

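The tester base corners are at (247,142), (333,121), (361,271) and (285,288), with the knob from (300,155) to (315,208). gear12 is still at (142,112).

Run:
```python
from h import *
import pickle
c=pickle.load(open('w9.pkl','rb'));im=c['color'];hsv=cv2.cvtColor(im,cv2.COLOR_BGR2HSV)
m=((hsv[...,0]>55)&(hsv[...,0]<95)&(hsv[...,1]>60)).astype(np.uint8)*255
P=np.argwhere(m)[:,::-1]; P=P[(P[:,0]>230)&(P[:,0]<380)]
P=np.array([ray(c,p,.01)[:2]*1000 for p in P],np.float32)
r=cv2.minAreaRect(P);print('base',r)
# knob top z=.094
m=(hsv[...,2]<45).astype(np.uint8);m[:140]=0;m[225:]=0;m[:,:280]=0;m[:,340:]=0
k=max(cv2.findContours(m,cv2.RETR_EXTERNAL,cv2.CHAIN_APPROX_NONE)[0],key=cv2.contourArea)
print('knob',cv2.minAreaRect(np.array([ray(c,p[0],.094)[:2]*1000 for p in k],np.float32)))
# rail top, bright gray
m=((hsv[...,1]<40)&(hsv[...,2]>140)).astype(np.uint8);m[:205]=0;m[300:]=0;m[:,:290]=0;m[:,:][:, 345:]=0
k=max(cv2.findContours(m,cv2.RETR_EXTERNAL,cv2.CHAIN_APPROX_NONE)[0],key=cv2.contourArea)
print('rail',cv2.minAreaRect(np.array([ray(c,p[0],.032)[:2]*1000 for p in k],np.float32)),cv2.boundingRect(k))
for g in gears(c): print(g)
```

```text
base ((643.58642578125, -75.79287719726562), (159.96978759765625, 322.5173034667969), 1.3188316822052002)
knob ((635.1378784179688, 47.567684173583984), (13.524446487426758, 47.48579406738281), 19.91459083557129)
rail ((653.8491821289062, -21.013324737548828), (24.395790100097656, 60.6115837097168), 14.269436836242676) (297, 205, 34, 50)
{'xy': (0.4849894104003906, 0.09558545684814453), 'r': 26.391864776611328, 'N': 12, 'amp': {9: np.float64(0.07), 12: np.float64(1.6), 15: np.float64(0.14)}, 'tooth': np.float64(18.402316789448193)}
```

```bash
python3 -m creep '[{"travel":[-0.02,-0.05,0],"turn":0,"gripper":0.045},{"travel":[-0.03,-0.05,0],"turn":0,"gripper":0.045},{"travel":[-0.03,-0.05,-0.015],"turn":0,"gripper":0.045},{"travel":[-0.03,-0.04,-0.015],"turn":0,"gripper":0.045},{"travel":[-0.03,0,0],"turn":0,"gripper":0.045},{"travel":[0,0,0],"turn":0,"gripper":0.045},{"travel":[0,0,0],"turn":0,"gripper":0.045},{"travel":[0,0,0],"turn":0,"gripper":0.045}]'
python3 - <<'E'
from h import *
import pickle
c=pickle.load(open('w9.pkl','rb'));im=c['color'];hsv=cv2.cvtColor(im,cv2.COLOR_BGR2HSV)
m=((hsv[...,0]>55)&(hsv[...,0]<95)&(hsv[...,1]>60)).astype(np.uint8)*255
k=max(cv2.findContours(m,cv2.RETR_EXTERNAL,cv2.CHAIN_APPROX_NONE)[0],key=cv2.contourArea)
print('base',cv2.minAreaRect(np.array([ray(c,p[0],.01)[:2]*1000 for p in k],np.float32)))
c=shot('wrist','wa.png');pickle.dump(c,open('wa.pkl','wb'))
im=c['color'];cv2.imwrite('pics/wa2.png',cv2.resize(im[80:320,100:400],None,fx=2.5,fy=2.5,interpolation=cv2.INTER_NEAREST))
E
```

```text
clock: 23.15
eef_pos: [0.4662, -0.1269, 0.2026]
orientation: [3.14, 0.0, 1.575]
wrist_force: [0.0, 0.4, 0.1]
grip_width: 0.045
grasp_force: 0.0
base ((650.5676879882812, -7.097869873046875), (87.69182586669922, 173.60595703125), 14.563822746276855)
```

View pics/wa2.png

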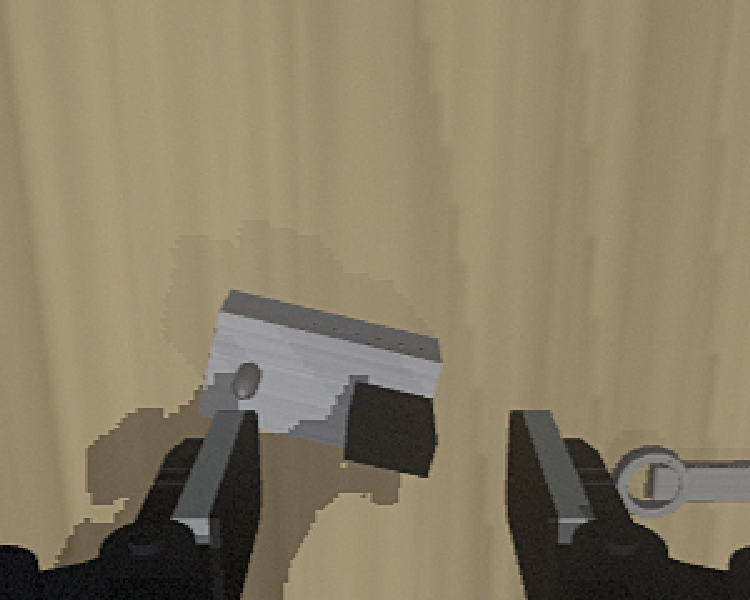

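The carriage roof's north edge runs in the crop from (220,312) to (441,362), the post tip is near (247,365), and the fin top's south edge runs from (343,460) to (430,477). I cast these.

Run:
```python
from h import *
import pickle
c=pickle.load(open('wa.pkl','rb'))
f=lambda p,z: ray(c,(p[0]/2.5+100,p[1]/2.5+80),z)[:2]*1000
A,B=f((220,312),.026),f((441,362),.026);print('roof',A,B,np.hypot(*(A-B)))
u=(A-B)/np.hypot(*(A-B));yaw=np.degrees(np.arctan2(u[1],u[0]));n=np.array([-u[1],u[0]]);print('yaw',yaw)
org=(A+B)/2+n*22 if n[1]<0 else (A+B)/2-n*22
print('org',org,'fin from roof',org-28*u,'seat',org+27*u)
P,Q=f((343,460),.062),f((430,477),.062);print('fin S edge',P,Q,np.hypot(*(P-Q)),np.degrees(np.arctan2(*(P-Q)[::-1])))
s=-n if n[1]<0 else n
fin=(P+Q)/2+s*7;print('fin',fin)
print('post tip',f((247,368),.048))
e=read_state()['eef_pos']*1000;print(e,'travel',fin-e[:2])
```

```text
roof [ 406.60726291 -155.58590249] [ 489.0129164  -175.42212058] 84.75946717231241
yaw 166.46557632283017
org [ 442.66144004 -186.8930603 ] fin from roof [ 469.88386575 -193.44588708] seat [ 416.41124383 -180.57426305]
fin S edge [ 453.27411223 -196.98404145] [ 483.45671939 -203.55113159] 30.88877544309245 167.72497836886788
fin [ 470.0036225 -193.4619801]
post tip [ 419.30426237 -168.64121324]
[ 466.24755953 -126.89094981  202.39071191] travel [  3.75606297 -66.57103029]
```

```bash
python3 -c "
from h import *
s=read_state();print(s['joints'],s['orientation'])"
```

```text
[-2.65783785e-01  1.87160297e-01 -2.00195613e-01  1.18248344e+00
  1.09671042e-04  1.30123179e+00] [3.14064103e+00 1.49143989e-04 1.57457706e+00]
```

```bash
python3 -m creep '[{"travel":[0.0038,-0.0333,0],"turn":0.148,"gripper":0.045},{"travel":[0,-0.0333,0],"turn":0.148,"gripper":0.045},{"travel":[0,0,-0.02],"turn":0.148,"gripper":0.045},{"travel":[0,0,-0.02],"turn":0.148,"gripper":0.045},{"travel":[0,0,-0.02],"turn":0.148,"gripper":0.045},{"travel":[0,0,-0.02],"turn":0.148,"gripper":0.045},{"travel":[0,0,0],"turn":0.148,"gripper":0.045},{"travel":[0,0,0],"turn":0.148,"gripper":0.045}]'
python3 -m creep '[{"travel":[0,0,0],"turn":0.148,"gripper":0.045},{"travel":[0,0,0],"turn":0,"gripper":0.045},{"travel":[0,0,0],"turn":0,"gripper":0.045},{"travel":[0,0,0],"turn":0,"gripper":0.045}]'
python3 - <<'E'
from h import *
import pickle
c=shot('wrist');pickle.dump(c,open('wb.pkl','wb'));hsv=cv2.cvtColor(c['color'],cv2.COLOR_BGR2HSV)
print(read_state()['eef_pos'])
cv2.imwrite('pics/wb.png',c['color'])
E
```

```text
clock: 24.0
eef_pos: [0.4695, -0.1935, 0.1211]
orientation: [-3.142, -0.001, 2.764]
wrist_force: [-0.5, 0.5, 0.5]
grip_width: 0.0448
grasp_force: 0.0
clock: 24.4
eef_pos: [0.4693, -0.194, 0.1221]
orientation: [-3.141, 0.0, 2.902]
wrist_force: [-0.7, -0.0, -0.3]
grip_width: 0.0449
grasp_force: 0.0
[ 0.46912337 -0.19409563  0.12206914]
```

View pics/wb.png

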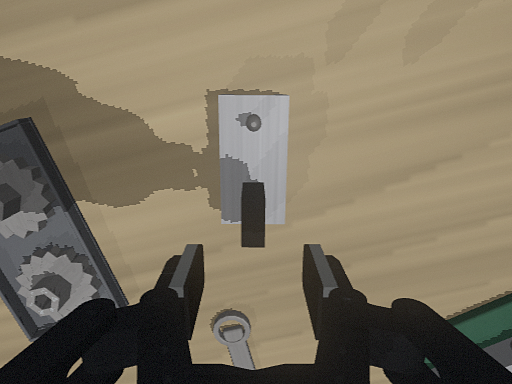

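The carriage is centred between the fingers, with the fin at (253,215), the post at (253,122) and the sides parallel to the pads. I descend and grip the fin.

```bash
python3 -m creep '[{"travel":[0.001,0.0005,-0.03],"turn":0.007,"gripper":0.045},{"travel":[0,0,-0.025],"turn":0,"gripper":0.045},{"travel":[0,0,-0.012],"turn":0,"gripper":0.045},{"travel":[0,0,-0.005],"turn":0,"gripper":0.045},{"travel":[0,0,0],"turn":0,"gripper":0.045},{"travel":[0,0,0],"turn":0,"gripper":0.045}]'
python3 -m creep '[{"travel":[0,0,0],"turn":0,"gripper":0.0},{"travel":[0,0,0],"turn":0,"gripper":0.0},{"travel":[0,0,0],"turn":0,"gripper":0.0},{"travel":[0,0,0],"turn":0,"gripper":0.0},{"travel":[0,0,0],"turn":0,"gripper":0.0},{"travel":[0,0,0],"turn":0,"gripper":0.0}]'
python3 -m creep '[{"travel":[0,0,0.01],"turn":0,"gripper":0.0},{"travel":[0,0,0.02],"turn":0,"gripper":0.0},{"travel":[0,0,0.03],"turn":0,"gripper":0.0},{"travel":[0,0,0.03],"turn":0,"gripper":0.0},{"travel":[0,0,0],"turn":0,"gripper":0.0},{"travel":[0,0,0],"turn":0,"gripper":0.0}]'
```

```text
clock: 25.05
eef_pos: [0.4705, -0.194, 0.0509]
orientation: [-3.141, 0.001, 2.911]
wrist_force: [0.8, -0.3, 0.1]
grip_width: 0.0448
grasp_force: 0.0
clock: 25.65
eef_pos: [0.4704, -0.1939, 0.0509]
orientation: [-3.141, 0.002, 2.912]
wrist_force: [-1.5, 0.7, 5.3]
grip_width: 0.0132
grasp_force: 58.7
clock: 26.25
eef_pos: [0.4698, -0.1937, 0.1402]
orientation: [-3.141, 0.001, 2.912]
wrist_force: [0.3, -0.5, -5.9]
grip_width: 0.0132
grasp_force: 59.0
```

```bash
python3 -m creep '[{"travel":[0.0254,0.0122,0],"turn":-0.136,"gripper":0.0},{"travel":[0.0254,0.0122,0],"turn":-0.136,"gripper":0.0},{"travel":[0.0254,0.0122,0],"turn":-0.136,"gripper":0.0},{"travel":[0.0254,0.0122,0],"turn":-0.136,"gripper":0.0},{"travel":[0.0254,0.0122,0],"turn":-0.136,"gripper":0.0},{"travel":[0.0254,0.0122,0],"turn":-0.136,"gripper":0.0},{"travel":[0.0254,0.0122,0],"turn":-0.136,"gripper":0.0},{"travel":[0.0254,0.0122,0],"turn":-0.139,"gripper":0.0}]'
python3 -m creep '[{"travel":[0,0,0],"turn":0,"gripper":0.0},{"travel":[0,0,0],"turn":0,"gripper":0.0},{"travel":[0,0,0],"turn":0,"gripper":0.0}]'
python3 - <<'E'
from h import *
import pickle
c=shot('wrist','wc.png');pickle.dump(c,open('wc.pkl','wb'));s=read_state();print(s['eef_pos'],s['orientation'])
for n in('side','scene'):
    d=shot(n);pickle.dump(d,open(n+'c.pkl','wb'))
    u,v=proj(d,[.66,-.04,.06]).astype(int)
    cv2.imwrite('pics/c_%s.png'%n,cv2.resize(d['color'][v-45:v+45,u-60:u+60],None,fx=3.3,fy=3.3,interpolation=cv2.INTER_CUBIC))
a=cv2.imread('pics/wc.png');b=np.vstack([cv2.imread('pics/c_side.png'),cv2.imread('pics/c_scene.png')]);b=cv2.resize(b,(256,384));cv2.imwrite('pics/wc3.png',np.hstack([a,b]))
E
```

```text
clock: 27.05
eef_pos: [0.6728, -0.0954, 0.1374]
orientation: [-3.138, -0.001, 1.815]
wrist_force: [-0.2, -0.5, -5.6]
grip_width: 0.0129
grasp_force: 59.2
clock: 27.35
eef_pos: [0.6716, -0.0963, 0.1386]
orientation: [-3.138, -0.001, 1.822]
wrist_force: [-0.9, 0.2, -5.2]
grip_width: 0.0127
grasp_force: 59.9
[ 0.67177175 -0.09650044  0.13912679] [-3.13936226e+00 -6.75901035e-04  1.82145350e+00]
```

View pics/wc3.png

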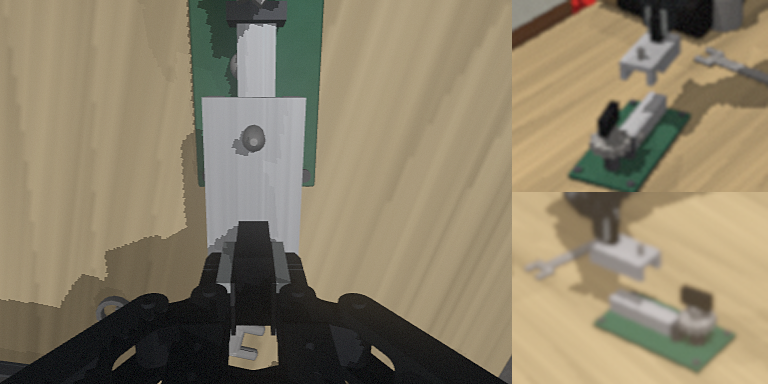

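The carriage is level in the grip and aligned above the rail. The rail's edges are at columns 237 and 275, and the base's at 190 and 323. I work out the lateral error in the tool frame.

Run:
```python
from h import *
import pickle
c=pickle.load(open('wc.pkl','rb'));im=c['color'];g=cv2.cvtColor(im,cv2.COLOR_BGR2GRAY).astype(float)
s=read_state();e=s['eef_pos'][:2];yaw=s['orientation'][2];u=np.array([np.cos(yaw),np.sin(yaw)]);n=np.array([-u[1],u[0]])
d=np.abs(np.diff(g,axis=1))
for r in (35,50,65,80,90):
    a=225+np.argmax(d[r,225:247])+1;b=263+np.argmax(d[r,263:285])+1
    A,B=[ray(c,(q-.5,r),.032)[:2] for q in(a,b)]
    m=(A+B)/2-e;print(r,a,b,'w %.1f along %.1f lateral %.2f mm'%(np.hypot(*(A-B))*1e3,m@u*1e3,m@n*1e3))
# carriage roof: expected height
zr=s['eef_pos'][2]-.0509+.026
for r in(110,125,180):
    a=190+np.argmax(d[r,190:220])+1;b=290+np.argmax(d[r,290:320])+1
    A,B=[ray(c,(q-.5,r),zr)[:2] for q in(a,b)]
    m=(A+B)/2-e;print('roof',r,a,b,'w %.1f along %.1f lateral %.2f'%(np.hypot(*(A-B))*1e3,m@u*1e3,m@n*1e3))
F=ray(c,(254,97),zr)[:2]-e;print('front along',F@u*1e3,'expect 71')
K=np.array([.650,-.0065])-e;print('tester origin along',K@u*1e3,K@n*1e3,'end stop face row')
```

```text
35 243 276 w 20.3 along 107.2 lateral -3.27 mm
50 237 276 w 24.3 along 98.7 lateral -1.45 mm
65 237 276 w 24.6 along 89.9 lateral -1.47 mm
80 238 275 w 23.6 along 80.9 lateral -1.50 mm
90 238 275 w 23.8 along 74.8 lateral -1.51 mm
roof 110 202 318 w 48.7 along 67.8 lateral -2.55
roof 125 195 305 w 46.8 along 61.6 lateral 1.67
roof 180 205 315 w 49.1 along 37.4 lateral -2.72
front along 73.04162804889697 expect 71
tester origin along 92.82236307945979 -0.7615838864082455 end stop face row
```

```bash
python3 -m creep '[{"travel":[0.0014,0.0004,-0.02],"turn":0,"gripper":0.0},{"travel":[0,0,-0.02],"turn":0,"gripper":0.0},{"travel":[0,0,-0.01],"turn":0,"gripper":0.0},{"travel":[0,0,0],"turn":0,"gripper":0.0},{"travel":[0,0,0],"turn":0,"gripper":0.0}]'
python3 -m creep '[{"travel":[0,0,-0.004],"turn":0,"gripper":0.0},{"travel":[0,0,-0.004],"turn":0,"gripper":0.0},{"travel":[0,0,0],"turn":0,"gripper":0.0}]'
python3 -m creep '[{"travel":[0,0,-0.004],"turn":0,"gripper":0.0},{"travel":[0,0,0],"turn":0,"gripper":0.0}]'
```

```text
clock: 28.0
eef_pos: [0.6746, -0.096, 0.0908]
orientation: [3.141, 0.0, 1.821]
wrist_force: [-0.2, -0.1, -5.4]
grip_width: 0.0128
grasp_force: 59.8
clock: 28.3
eef_pos: [0.6743, -0.0957, 0.0818]
orientation: [-3.141, -0.0, 1.821]
wrist_force: [1.3, -0.1, -5.7]
grip_width: 0.0129
grasp_force: 59.9
clock: 28.5
eef_pos: [0.6742, -0.0957, 0.0776]
orientation: [-3.141, -0.0, 1.821]
wrist_force: [0.3, 1.2, -5.0]
grip_width: 0.0131
grasp_force: 59.9
```

```bash
python3 -m creep '[{"travel":[-0.0006,-0.0001,-0.004],"turn":0,"gripper":0.0},{"travel":[0,0,-0.004],"turn":0,"gripper":0.0},{"travel":[0,0,-0.002],"turn":0,"gripper":0.0},{"travel":[0,0,0],"turn":0,"gripper":0.0}]'
python3 -m creep '[{"travel":[0,0,-0.002],"turn":0,"gripper":0.0},{"travel":[0,0,0],"turn":0,"gripper":0.0}]'
```

```text
clock: 28.9
eef_pos: [0.6735, -0.0958, 0.0675]
orientation: [-3.141, -0.0, 1.821]
wrist_force: [-0.4, 0.2, -5.1]
grip_width: 0.0129
grasp_force: 60.0
clock: 29.1
eef_pos: [0.6738, -0.0958, 0.0659]
orientation: [-3.141, -0.0, 1.821]
wrist_force: [-0.1, 0.6, -4.5]
grip_width: 0.0129
grasp_force: 60.0
```

Down to contact, then release and rise to look.

```bash
python3 -m creep '[{"travel":[0,0,-0.0015],"turn":0,"gripper":0.0},{"travel":[0,0,0],"turn":0,"gripper":0.0},{"travel":[0,0,0],"turn":0,"gripper":0.0}]'
python3 -m creep '[{"travel":[0,0,0],"turn":0,"gripper":0.04},{"travel":[0,0,0],"turn":0,"gripper":0.04},{"travel":[0,0,0],"turn":0,"gripper":0.04},{"travel":[0,0,0],"turn":0,"gripper":0.04},{"travel":[0,0,0.02],"turn":0,"gripper":0.04},{"travel":[0,0,0.04],"turn":0,"gripper":0.04},{"travel":[0,0,0.04],"turn":0,"gripper":0.04},{"travel":[-0.005,0.02,0.02],"turn":0,"gripper":0.04}]'
python3 -m creep '[{"travel":[-0.005,0.02,0],"turn":0,"gripper":0.04},{"travel":[0,0,0],"turn":0,"gripper":0.04},{"travel":[0,0,0],"turn":0,"gripper":0.04},{"travel":[0,0,0],"turn":0,"gripper":0.04}]'
python3 - <<'E'
from h import *
import pickle
c=shot('wrist','wd.png');pickle.dump(c,open('wd.pkl','wb'));s=read_state();print(s['eef_pos'],s['orientation'])
d=shot('side');u,v=proj(d,[.66,-.04,.04]).astype(int)
b=cv2.resize(d['color'][v-60:v+60,u-40:u+40],(256,384),interpolation=cv2.INTER_CUBIC)
cv2.imwrite('pics/wd3.png',np.hstack([c['color'],b]))
E
```

```text
clock: 29.4
eef_pos: [0.6741, -0.0959, 0.065]
orientation: [3.141, 0.0, 1.821]
wrist_force: [-0.6, 0.4, -0.9]
grip_width: 0.0132
grasp_force: 60.5
clock: 30.2
eef_pos: [0.6703, -0.0775, 0.1883]
orientation: [3.137, 0.002, 1.819]
wrist_force: [0.5, 0.4, -0.6]
grip_width: 0.0398
grasp_force: 0.0
clock: 30.6
eef_pos: [0.6634, -0.056, 0.1834]
orientation: [-3.14, -0.0, 1.821]
wrist_force: [0.1, -0.3, -0.1]
grip_width: 0.0399
grasp_force: 0.0
[ 0.66351822 -0.0562049   0.18352473] [-3.13997793e+00 -3.42901036e-04  1.82050696e+00]
```

View pics/wd3.png

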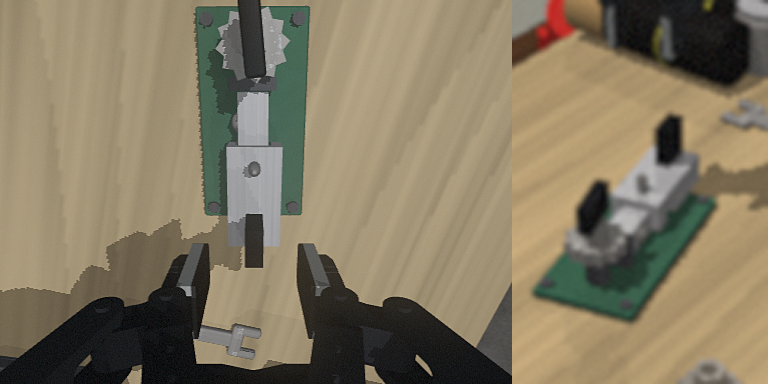

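The carriage stands astride the rail, with the post at (254,170) and the fin at (254,240). The knob leans slightly left of the rail axis. From here on I work from numbers only, starting with the post position and the master's angle.

Run:
```python
from h import *
import pickle
c=pickle.load(open('wd.pkl','rb'));g=cv2.cvtColor(c['color'],cv2.COLOR_BGR2GRAY)
print('pred tip',proj(c,[.6605,-.0426,.058]),'foot',proj(c,[.6605,-.0426,.040]))
w=g[155:190,236:272];m=(w<np.median(w)-35).astype(np.uint8)
n,l,st,ce=cv2.connectedComponentsWithStats(m);print([(st[i].tolist(),(ce[i]+[236,155]).round(1).tolist()) for i in range(1,n) if st[i][4]>15],np.median(w))
u=np.array([-.2476,.9689])
L=[];Rr=[]
for r in range(5,70,5):
    q=np.where(g[r,225:280]<40)[0]+225
    if len(q): L.append(ray(c,(q[0]-.5,r),.094)[:2]);Rr.append(ray(c,(q[-1]+.5,r),.094)[:2])
for E in(L,Rr):
    E=np.array(E,np.float32);vx,vy,x,y=cv2.fitLine(E,cv2.DIST_HUBER,0,1e-3,1e-4).ravel();a=np.degrees(np.arctan2(vy,vx))%180;print('edge yaw %.1f rel %.1f'%(a,a-104.35),x,y)
# rail axis here
d=np.abs(np.diff(g.astype(float),axis=1))
for r in(100,110,120,130,140):
    a=228+np.argmax(d[r,228:246])+1;b=262+np.argmax(d[r,262:280])+1
    A,B=[ray(c,(q-.5,r),.032)[:2] for q in(a,b)];print(r,((A+B)/2).round(4),round(np.hypot(*(A-B))*1e3,1))
for r in(150,180,210):
    a=218+np.argmax(d[r,218:234])+1;b=272+np.argmax(d[r,272:290])+1
    A,B=[ray(c,(q-.5,r),.040)[:2] for q in(a,b)];print('roof',r,((A+B)/2).round(4),round(np.hypot(*(A-B))*1e3,1))
dd=np.abs(np.diff(g[:,248:262].mean(1)));rr=138+np.argmax(dd[138:155])+1;print('front row',rr,ray(c,(254,rr-.5),.040))
```

```text
pred tip [253.32441775 174.2095335 ] foot [253.34137129 168.64658399]
[([6, 6, 19, 17, 202], [251.8, 169.5])] 165.0
edge yaw 109.7 rel 5.4 0.6318232 0.042362243
edge yaw 109.9 rel 5.6 0.6427417 0.047540456
100 [0.6488 0.0087] 20.9
110 [0.6487 0.0009] 25.0
120 [ 0.6506 -0.0065] 23.6
130 [ 0.6525 -0.0141] 23.8
140 [ 0.6545 -0.0218] 24.1
roof 150 [ 0.6573 -0.0279] 44.8
roof 180 [ 0.6633 -0.0516] 44.4
roof 210 [ 0.6697 -0.0765] 43.9
front row 147 [ 0.65661322 -0.02524772  0.04      ]
```

```bash
python3 -m creep '[{"travel":[-0.03,0.025,0],"turn":-0.125,"gripper":0.045},{"travel":[-0.03,0.025,0],"turn":-0.125,"gripper":0.045},{"travel":[-0.03,0.025,0],"turn":0,"gripper":0.045},{"travel":[-0.03,0.025,0],"turn":0,"gripper":0.045},{"travel":[-0.03,0.025,-0.025],"turn":0,"gripper":0.045},{"travel":[-0.0285,0.027,-0.025],"turn":0,"gripper":0.045},{"travel":[0,0,0],"turn":0,"gripper":0.045},{"travel":[0,0,0],"turn":0,"gripper":0.045}]'
python3 -m creep '[{"travel":[0,0,0],"turn":0,"gripper":0.045},{"travel":[0,0,0],"turn":0,"gripper":0.045}]'
python3 - <<'E'
from h import *
c=shot('wrist');plan(c)
E
```

```text
clock: 31.5
eef_pos: [0.4847, 0.0963, 0.1342]
orientation: [-3.141, 0.0, 1.572]
wrist_force: [1.1, -0.6, -0.1]
grip_width: 0.0451
grasp_force: 0.0
clock: 31.7
eef_pos: [0.4868, 0.0956, 0.1352]
orientation: [3.14, -0.0, 1.57]
wrist_force: [-0.4, -0.4, 0.5]
grip_width: 0.045
grasp_force: 0.0
N 12 r 26.1 [0.4841 0.0959] tooth 18.2 raw 18.9 q 0.52 flat 18.2 | travel [-0.0025  0.0003 -0.104 ] turn 0.319
```

```bash
python3 -m creep '[{"travel":[-0.0025,0.0003,-0.01],"turn":0.11,"gripper":0.045},{"travel":[0,0,-0.035],"turn":0.11,"gripper":0.045},{"travel":[0,0,-0.03],"turn":0.099,"gripper":0.045},{"travel":[0,0,-0.018],"turn":0,"gripper":0.045},{"travel":[0,0,-0.01],"turn":0,"gripper":0.045},{"travel":[0,0,0],"turn":0,"gripper":0.045},{"travel":[0,0,0],"turn":0,"gripper":0.01},{"travel":[0,0,0],"turn":0,"gripper":0.01}]'
python3 -m creep '[{"travel":[0,0,0],"turn":0,"gripper":0.01},{"travel":[0,0,0],"turn":0,"gripper":0.01},{"travel":[0,0,0],"turn":0,"gripper":0.01}]'
python3 -m creep '[{"travel":[0,0,0.02],"turn":0,"gripper":0.01},{"travel":[0,0,0.04],"turn":0,"gripper":0.01},{"travel":[0,0,0.05],"turn":0,"gripper":0.01},{"travel":[0,0,0],"turn":0,"gripper":0.01},{"travel":[0,0,0],"turn":0,"gripper":0.01}]'
python3 - <<'E'
from h import *
print(read_state()['eef_pos'],read_state()['orientation'],read_state()['joints'])
E
```

```text
clock: 32.55
eef_pos: [0.4839, 0.0965, 0.0328]
orientation: [3.14, 0.0, 1.889]
wrist_force: [-1.1, -0.3, 1.2]
grip_width: 0.0201
grasp_force: 58.6
clock: 32.85
eef_pos: [0.4839, 0.0965, 0.0328]
orientation: [3.139, 0.001, 1.89]
wrist_force: [-0.1, -0.7, 7.1]
grip_width: 0.02
grasp_force: 59.4
clock: 33.35
eef_pos: [0.4836, 0.0966, 0.143]
orientation: [3.138, 0.0, 1.89]
wrist_force: [-0.2, -0.0, -0.7]
grip_width: 0.0201
grasp_force: 59.1
[0.4835882  0.09664307 0.14299637] [3.13849732e+00 3.39412795e-04 1.88981133e+00] [ 1.97224282e-01  2.42663609e-01 -2.88501953e-01  1.03651713e+00
  3.91534005e-05  1.44900514e+00]
```

```bash
python3 -m creep '[{"travel":[0.0354,-0.0277,0],"turn":0.05,"gripper":0.01},{"travel":[0.0354,-0.0277,0],"turn":0.047,"gripper":0.01},{"travel":[0.0354,-0.0277,0],"turn":0,"gripper":0.01},{"travel":[0.0354,-0.0277,0],"turn":0,"gripper":0.01},{"travel":[0.0354,-0.0277,0],"turn":0,"gripper":0.01},{"travel":[0,0,-0.02],"turn":0,"gripper":0.01},{"travel":[0,0,-0.02],"turn":0,"gripper":0.01},{"travel":[0,0,0],"turn":0,"gripper":0.01}]'
python3 -m creep '[{"travel":[0,0,0],"turn":0,"gripper":0.01},{"travel":[0,0,0],"turn":0,"gripper":0.01},{"travel":[0,0,0],"turn":0,"gripper":0.01},{"travel":[0,0,0],"turn":0,"gripper":0.01}]'
```

```text
clock: 34.15
eef_pos: [0.6572, -0.0422, 0.0968]
orientation: [-3.134, -0.004, 1.986]
wrist_force: [-1.7, 0.4, -0.9]
grip_width: 0.0203
grasp_force: 59.2
clock: 34.55
eef_pos: [0.6602, -0.0418, 0.1026]
orientation: [3.14, 0.001, 1.987]
wrist_force: [-0.7, -1.0, -1.3]
grip_width: 0.0204
grasp_force: 59.2
```

```bash
python3 -m creep '[{"travel":[0,0,-0.008],"turn":0,"gripper":0.01},{"travel":[0,0,0],"turn":0,"gripper":0.01},{"travel":[0,0,-0.004],"turn":0,"gripper":0.01},{"travel":[0,0,0],"turn":0,"gripper":0.01}]'
python3 -m creep '[{"travel":[0,0,-0.003],"turn":0,"gripper":0.01},{"travel":[0,0,0],"turn":0,"gripper":0.01}]'
```

```text
clock: 34.95
eef_pos: [0.6595, -0.042, 0.0889]
orientation: [-3.141, -0.0, 1.987]
wrist_force: [0.2, 0.5, -1.1]
grip_width: 0.02
grasp_force: 59.2
clock: 35.15
eef_pos: [0.6599, -0.0419, 0.0863]
orientation: [3.142, -0.0, 1.987]
wrist_force: [0.6, 1.7, -0.9]
grip_width: 0.0201
grasp_force: 59.3
```

```bash
python3 -m creep '[{"travel":[0,0,-0.003],"turn":0,"gripper":0.01},{"travel":[0,0,0],"turn":0,"gripper":0.01}]'
python3 -m creep '[{"travel":[0,0,-0.003],"turn":0,"gripper":0.01},{"travel":[0,0,0],"turn":0,"gripper":0.01}]'
```

```text
clock: 35.35
eef_pos: [0.6595, -0.0417, 0.0832]
orientation: [-3.141, -0.001, 1.987]
wrist_force: [-1.3, 2.0, -1.6]
grip_width: 0.0204
grasp_force: 59.1
clock: 35.55
eef_pos: [0.6596, -0.0418, 0.0802]
orientation: [-3.141, -0.001, 1.987]
wrist_force: [-1.5, 2.4, -1.0]
grip_width: 0.02
grasp_force: 59.2
```

```bash
python3 -m creep '[{"travel":[0,0.0005,-0.003],"turn":0,"gripper":0.01},{"travel":[0,0,0],"turn":0,"gripper":0.01},{"travel":[0,0,-0.002],"turn":0,"gripper":0.01},{"travel":[0,0,0],"turn":0,"gripper":0.01}]'
python3 -m creep '[{"travel":[0,0,-0.0015],"turn":0,"gripper":0.01},{"travel":[0,0,0],"turn":0,"gripper":0.01}]'
```

```text
clock: 35.95
eef_pos: [0.6597, -0.0416, 0.0753]
orientation: [-3.141, -0.0, 1.987]
wrist_force: [0.5, 1.0, -1.9]
grip_width: 0.0203
grasp_force: 59.1
clock: 36.15
eef_pos: [0.6598, -0.0416, 0.0739]
orientation: [-3.141, 0.0, 1.987]
wrist_force: [-1.3, 1.3, -1.0]
grip_width: 0.0203
grasp_force: 59.2
```

Release and look from a little above, over the same spot.

```bash
python3 -m creep '[{"travel":[0,0,-0.0005],"turn":0,"gripper":0.01},{"travel":[0,0,0],"turn":0,"gripper":0.04},{"travel":[0,0,0],"turn":0,"gripper":0.04},{"travel":[0,0,0],"turn":0,"gripper":0.04},{"travel":[0,0,0.02],"turn":0,"gripper":0.04},{"travel":[0,0,0.04],"turn":0,"gripper":0.04},{"travel":[0,0,0.04],"turn":0,"gripper":0.04},{"travel":[0,0,0.01],"turn":-0.1,"gripper":0.04}]'
python3 -m creep '[{"travel":[0,0,0],"turn":-0.066,"gripper":0.04},{"travel":[0,0,0],"turn":0,"gripper":0.04},{"travel":[0,0,0],"turn":0,"gripper":0.04},{"travel":[0,0,0],"turn":0,"gripper":0.04}]'
python3 - <<'E'
from h import *
import pickle
c=shot('wrist','we.png');pickle.dump(c,open('we.pkl','wb'))
d=shot('side');pickle.dump(d,open('sidee.pkl','wb'))
d=shot('scene');pickle.dump(d,open('scenee.pkl','wb'))
p=read_state()['eef_pos'];print(p,read_state()['orientation'])
hsv=cv2.cvtColor(c['color'],cv2.COLOR_BGR2HSV);g=hsv[...,2]
# bore at hub top z=.070 ; dark bore?
for z in(.070,.058): print(z,proj(c,[.6598,-.0416,z]))
u,v=proj(c,[.6598,-.0416,.070]).astype(int)
print(cv2.resize(g[v-26:v+26,u-26:u+26],(26,26),interpolation=cv2.INTER_AREA))
E
```

```text
clock: 36.95
eef_pos: [0.6617, -0.0418, 0.1887]
orientation: [3.135, 0.003, 1.886]
wrist_force: [0.7, 0.2, 0.4]
grip_width: 0.04
grasp_force: 0.0
clock: 37.35
eef_pos: [0.6596, -0.0416, 0.1831]
orientation: [-3.141, -0.0, 1.822]
wrist_force: [0.3, -0.8, -0.4]
grip_width: 0.0401
grasp_force: 0.0
[ 0.65970214 -0.04156536  0.18317574] [-3.14085065e+00 -2.23136607e-04  1.82148214e+00]
0.07 [252.79525247 196.76120795]
0.058 [252.81689883 191.87430908]
[[163 118 111 137 138 139 139 138 138 136 137 137 136 136 135 135 136 138
  145 145 145 145 141 142 134 127]
 [164 123 104 136 137 138 138 139 135 134 133 133 136 134 135 134 135 137
  142 142 141 137 142 145 146 146]
 [120  77  79 133 135 136 136 136 134 134 134 136 139 137 135 136 136 135
  139 142 142 143 143 145 145 146]
 [ 79  97 133 138 135 135 136 137 135 134 138 121  80  95 117 133 141 140
  140 143 146 139 142 145 145 146]
 [138 147 138 138 135 136 136 135 138 142 123  79  84  89  87  85 103 122
  145 143 145 143 142 144 145 145]
 [145 144 141 138 139 139 140 140 139  97  75  78  81  87  89  87  86  87
   85 108 145 146 146 146 147 
[... 1485 characters left out ...]
57 149 145
  145 145 145 145 145 144 155 172]
 [100 154 149 140 133 137 146 120 116 112 125 146 144 145 156 165 144 145
  146 139 146 144 145 144 159 173]
 [ 92 162 162 167 154 103 120 140 139 140 138 129 133 143 149 154 143 142
  142 139 144 144 144 143 163 172]
 [ 92 163 161 165 159 128 109 136 139 138 137 135 133 138 144 144 145 142
  142 163 152 156 156 153 169 172]
 [ 92 162 162 164 165 130 102 117 137 138 137 126 113 136 145 145 145 142
  160 171 172 171 168 168 174 170]
 [ 82 160 161 165 163 163 166 165 140 145 162 167 170 138 127 145 143 154
  173 170 170 172 169 167 172 171]
 [ 81 160 163 140 164 164 162 162 161 161 165 162 164 140 146 163 156 171
  171 169 170 171 169 167 172 170]]
```

The post's bright tip is visible inside the bore, so the gear is on the post. Next I grip the fin.

```bash
python3 -m creep '[{"travel":[0.0072,-0.0272,0],"turn":0,"gripper":0.04},{"travel":[0.0072,-0.0271,0],"turn":0,"gripper":0.04},{"travel":[0,0,-0.04],"turn":0,"gripper":0.04},{"travel":[0,0,-0.04],"turn":0,"gripper":0.04},{"travel":[0,0,-0.025],"turn":0,"gripper":0.04},{"travel":[0,0,-0.01],"turn":0,"gripper":0.04},{"travel":[0,0,0],"turn":0,"gripper":0.04},{"travel":[0,0,0],"turn":0,"gripper":0.04}]'
python3 -m creep '[{"travel":[0,0,0],"turn":0,"gripper":0.0},{"travel":[0,0,0],"turn":0,"gripper":0.0},{"travel":[0,0,0],"turn":0,"gripper":0.0},{"travel":[0,0,0],"turn":0,"gripper":0.0},{"travel":[0,0,0],"turn":0,"gripper":0.0},{"travel":[0,0,0],"turn":0,"gripper":0.0}]'
python3 - <<'E'
from h import *
c=shot('wrist');print(proj(c,[.6598,-.0416,.07]))
E
```

```text
clock: 38.3
eef_pos: [0.675, -0.0959, 0.0699]
orientation: [3.14, 0.001, 1.821]
wrist_force: [0.6, -0.3, 0.3]
grip_width: 0.0403
grasp_force: 0.0
clock: 38.9
eef_pos: [0.6749, -0.0959, 0.0704]
orientation: [3.14, 0.001, 1.821]
wrist_force: [-2.1, 1.0, 4.4]
grip_width: 0.0129
grasp_force: 59.3
[248.41858465 145.28797828]
```

```bash
python3 -m creep '[{"travel":[-0.0025,0.0097,0],"turn":0,"gripper":0.0},{"travel":[0,0,0],"turn":0,"gripper":0.0}]'
python3 -m creep '[{"travel":[-0.0025,0.0097,0],"turn":0,"gripper":0.0},{"travel":[-0.0025,0.0097,0],"turn":0,"gripper":0.0},{"travel":[0,0,0],"turn":0,"gripper":0.0},{"travel":[0,0,0],"turn":0,"gripper":0.0}]'
```

```text
clock: 39.15
eef_pos: [0.6727, -0.0862, 0.0704]
orientation: [3.139, 0.002, 1.821]
wrist_force: [-1.0, -1.8, 7.2]
grip_width: 0.013
grasp_force: 59.7
clock: 39.55
eef_pos: [0.6673, -0.067, 0.0704]
orientation: [3.14, 0.001, 1.821]
wrist_force: [-2.4, -1.0, 9.6]
grip_width: 0.0128
grasp_force: 60.0
```

```bash
python3 -m creep '[{"travel":[-0.0012,0.0048,0],"turn":0,"gripper":0.0},{"travel":[0,0,0],"turn":0,"gripper":0.0}]'
python3 -m creep '[{"travel":[-0.0007,0.0029,0],"turn":0,"gripper":0.0},{"travel":[0,0,0],"turn":0,"gripper":0.0}]'
python3 -m creep '[{"travel":[-0.0005,0.0019,0],"turn":0,"gripper":0.0},{"travel":[0,0,0],"turn":0,"gripper":0.0}]'
python3 - <<'E'
from h import *
import pickle
c=shot('wrist','wf.png');pickle.dump(c,open('wf.pkl','wb'));s=read_state();e=s['eef_pos']
u=np.array([-.2476,.9689]);print('fin->origin along',(np.array([.650,-.0065])-e[:2])@u*1e3,'home at 47.5', 'knob z.094 pred',proj(c,[.6364,.0468,.094]))
E
```

```text
clock: 39.75
eef_pos: [0.6663, -0.0629, 0.0704]
orientation: [3.14, 0.003, 1.821]
wrist_force: [-0.8, -5.3, 9.4]
grip_width: 0.0128
grasp_force: 59.9
clock: 39.95
eef_pos: [0.6656, -0.0603, 0.0704]
orientation: [3.14, 0.003, 1.82]
wrist_force: [-1.8, -5.7, 8.9]
grip_width: 0.0129
grasp_force: 59.9
clock: 40.15
eef_pos: [0.6652, -0.0584, 0.0704]
orientation: [3.14, 0.003, 1.82]
wrist_force: [-1.0, -5.2, 8.4]
grip_width: 0.0127
grasp_force: 59.9
fin->origin along 53.986276842975265 home at 47.5 knob z.094 pred [243.44285607 -46.42403983]
```

```bash
for i in 1; do python3 -m creep '[{"travel":[-0.0005,0.0019,0],"turn":0,"gripper":0.0},{"travel":[0,0,0],"turn":0,"gripper":0.0}]'; done
python3 -m creep '[{"travel":[-0.0004,0.0015,0],"turn":0,"gripper":0.0},{"travel":[0,0,0],"turn":0,"gripper":0.0}]'
python3 -m creep '[{"travel":[-0.0002,0.001,0],"turn":0,"gripper":0.0},{"travel":[0,0,0],"turn":0,"gripper":0.0}]'
```

```text
clock: 40.4
eef_pos: [0.6647, -0.0564, 0.0704]
orientation: [3.14, 0.002, 1.82]
wrist_force: [-2.4, -5.3, 7.7]
grip_width: 0.0126
grasp_force: 59.9
clock: 40.6
eef_pos: [0.6646, -0.0551, 0.0704]
orientation: [3.139, 0.003, 1.82]
wrist_force: [-0.1, -6.5, 6.7]
grip_width: 0.0126
grasp_force: 59.7
clock: 40.8
eef_pos: [0.6646, -0.0546, 0.0704]
orientation: [3.139, 0.004, 1.82]
wrist_force: [0.2, -7.9, 7.4]
grip_width: 0.0126
grasp_force: 59.5
```

```bash
python3 -m creep '[{"travel":[-0.0002,0.001,0],"turn":0,"gripper":0.0},{"travel":[0,0,0],"turn":0,"gripper":0.0}]'
python3 -m creep '[{"travel":[-0.0002,0.001,0],"turn":0,"gripper":0.0},{"travel":[0,0,0],"turn":0,"gripper":0.0}]'
python3 - <<'E'
from h import *
import pickle
for n in('wrist','side'):
    c=shot(n);pickle.dump(c,open(n+'g.pkl','wb'))
E
```

```text
clock: 41.0
eef_pos: [0.6645, -0.0543, 0.0704]
orientation: [3.139, 0.005, 1.819]
wrist_force: [0.8, -11.5, 6.4]
grip_width: 0.0129
grasp_force: 59.5
clock: 41.2
eef_pos: [0.6645, -0.0542, 0.0705]
orientation: [3.139, 0.007, 1.819]
wrist_force: [1.6, -15.9, 5.9]
grip_width: 0.0129
grasp_force: 59.4
```

Forward motion is blocked at about 16 N with no detent snap seen. I back off the load, release, rise and measure where the carriage and the teeth are.

```bash
python3 -m creep '[{"travel":[0.0005,-0.0025,0],"turn":0,"gripper":0.0},{"travel":[0,0,0],"turn":0,"gripper":0.0},{"travel":[0,0,0],"turn":0,"gripper":0.04},{"travel":[0,0,0],"turn":0,"gripper":0.04},{"travel":[0,0,0],"turn":0,"gripper":0.04},{"travel":[0,0,0],"turn":0,"gripper":0.04},{"travel":[0,0,0.03],"turn":0,"gripper":0.04},{"travel":[0,0,0.04],"turn":0,"gripper":0.04}]'
python3 -m creep '[{"travel":[-0.008,0.03,0.04],"turn":0,"gripper":0.04},{"travel":[-0.006,0.02,0],"turn":0,"gripper":0.04},{"travel":[0,0,0],"turn":0,"gripper":0.04},{"travel":[0,0,0],"turn":0,"gripper":0.04},{"travel":[0,0,0],"turn":0,"gripper":0.04}]'
cat > m.py <<'E'
from h import *
import pickle
c=shot('wrist');pickle.dump(c,open('wh.pkl','wb'));s=read_state();e=s['eef_pos'];print(e)
u=np.array([-.2476,.9689]);n=np.array([-u[1],u[0]]);O=np.array([.650,-.0065])
def top(z,x0,x1,y0,y1,k=4): # orthographic patch in tester frame, k px/mm; columns=x, rows=-y
    L=[(x0,y0),(x1,y0),(x1,y1),(x0,y1)]
    src=np.float32([proj(c,[*(O+(a*u+b*n)/1e3),z]) for a,b in L])
    dst=np.float32([((a-x0)*k,(y1-b)*k) for a,b in L])
    return cv2.warpPerspective(c['color'],cv2.getPerspectiveTransform(src,dst),(int((x1-x0)*k),int((y1-y0)*k)))
# knob
g=cv2.cvtColor(top(.094,25,85,-25,25),cv2.COLOR_BGR2GRAY);m=(g<45).astype(np.uint8)
k=max(cv2.findContours(m,cv2.RETR_EXTERNAL,cv2.CHAIN_APPROX_NONE)[0],key=cv2.contourArea)
(x,y),wh,a=cv2.minAreaRect(k);print('knob tester xy',25+x/4,25-y/4,np.array(wh)/4,a)
# bore of gear12 hub at z=.070
g=cv2.cvtColor(top(.070,-20,25,-15,15),cv2.COLOR_BGR2GRAY);m=(g<88).astype(np.uint8)
q,l,st,ce=cv2.connectedComponentsWithStats(m);print('dark z70',[( -20+ce[i][0]/4,15-ce[i][1]/4,(st[i][2:]/4).tolist()) for i in range(1,q) if st[i][4]>150])
# carriage front face line along edges y=+-21 at z=.040, rear edge
for y in(-19,-16,16,19):
    g=cv2.cvtColor(top(.040,-80,40,y-1,y+1),cv2.COLOR_BGR2GRAY).mean(0);d=np.diff(cv2.GaussianBlur(g.reshape(1,-1).astype(np.float32),(0,0),2).ravel())
    pk=[i for i in range(2,len(d)-2) if abs(d[i])>3 and abs(d[i])==abs(d[i-2:i+3]).max()];print('y',y,[( -80+i/4,round(float(d[i]),1)) for i in pk])
for y in(-35,-30,30,35):
    g=cv2.cvtColor(top(.010,-100,100,y-1,y+1),cv2.COLOR_BGR2HSV)[...,1].mean(0);w=np.where((cv2.cvtColor(top(.010,-100,100,y-1,y+1),cv2.COLOR_BGR2HSV)[...,0].mean(0)>50))[0];print('base',y,-100+w.min()/4,-100+w.max()/4)
# tooth phases on annuli
for nm,cx,cy,z in(('gear',None,None,.052),('master',55,0,.053)): 
    pass
E
python3 m.py
```

```text
clock: 42.1
eef_pos: [0.6618, -0.053, 0.137]
orientation: [-3.137, -0.002, 1.821]
wrist_force: [0.6, -0.6, 0.3]
grip_width: 0.0401
grasp_force: 0.0
clock: 42.6
eef_pos: [0.6492, -0.0041, 0.1772]
orientation: [-3.14, -0.0, 1.821]
wrist_force: [-0.1, -0.7, 0.7]
grip_width: 0.0402
grasp_force: 0.0
[ 0.64922958 -0.00429829  0.17717314]
knob tester xy 53.296627044677734 -0.8646087646484375 [13.22586918 43.39886475] 84.5596694946289
dark z70 [(np.float64(17.34584450402145), np.float64(-0.5017873100983028), [11.25, 21.25, 279.75]), (np.float64(5.351529902642557), np.float64(-2.5311196105702365), [12.5, 12.0, 359.5])]
y -19 [(-71.25, -14.3), (-63.5, 12.6), (-18.5, -3.4), (19.5, -10.5), (21.25, 9.9), (22.5, -8.8), (38.0, 8.8)]
y -16 [(-71.25, -14.0), (-63.5, 12.4), (-18.25, -4.4), (20.0, -10.5), (21.5, 4.4), (22.75, -3.5), (29.5, 9.2), (36.5, 3.8), (38.0, -4.3)]
y 16 [(-73.0, -6.5), (-71.25, -10.5), (-63.5, 11.1), (-28.5, 9.5), (-15.75, -4.2), (-6.0, -4.2), (-3.5, 3.2), (-1.25, -6.7), (0.5, 7.5), (14.25, -9.8), (16.25, 4.8), (22.5, -8.3), (34.75, 9.2)]
y 19 [(-71.25, -14.7), (-63.5, 7.8), (-29.5, 8.6), (-14.75, -9.0), (-6.5, 5.7), (12.75, -8.9), (15.25, 4.8), (22.25, -4.6), (34.75, 11.9), (38.75, 3.6)]
base -35 -87.75 85.0
base -30 -87.75 85.0
base 30 -88.0 84.75
base 35 -88.0 84.75
```

Checked against the base edges and the knob, the carriage's rear is at tester x of about -62 (home is -62.5). The bore-to-knob distance is about 48 mm, so the carriage is at or within 0.6 mm of home. I re-grip and probe in fine steps to find the stop and feel the detent.

```bash
python3 -m creep '[{"travel":[0.0078,-0.025,0],"turn":0,"gripper":0.04},{"travel":[0.0078,-0.0255,0],"turn":0,"gripper":0.04},{"travel":[0,0,-0.04],"turn":0,"gripper":0.04},{"travel":[0,0,-0.04],"turn":0,"gripper":0.04},{"travel":[0,0,-0.024],"turn":0,"gripper":0.04},{"travel":[0,0,0],"turn":0,"gripper":0.04},{"travel":[0,0,0],"turn":0,"gripper":0.04}]'
python3 -m creep '[{"travel":[0,0,0],"turn":0,"gripper":0.0},{"travel":[0,0,0],"turn":0,"gripper":0.0},{"travel":[0,0,0],"turn":0,"gripper":0.0},{"travel":[0,0,0],"turn":0,"gripper":0.0},{"travel":[0,0,0],"turn":0,"gripper":0.0},{"travel":[0,0,0],"turn":0,"gripper":0.0}]'
python3 -m creep '[{"travel":[-0.0001,0.0005,0],"turn":0,"gripper":0.0},{"travel":[0,0,0],"turn":0,"gripper":0.0}]'
python3 -m creep '[{"travel":[-0.0001,0.0005,0],"turn":0,"gripper":0.0},{"travel":[0,0,0],"turn":0,"gripper":0.0}]'
python3 -m creep '[{"travel":[-0.0001,0.0005,0],"turn":0,"gripper":0.0},{"travel":[0,0,0],"turn":0,"gripper":0.0}]'
```

```text
clock: 43.35
eef_pos: [0.665, -0.0547, 0.074]
orientation: [-3.141, -0.0, 1.82]
wrist_force: [0.4, -0.3, -0.5]
grip_width: 0.04
grasp_force: 0.0
clock: 43.95
eef_pos: [0.6656, -0.0545, 0.076]
orientation: [3.14, 0.001, 1.821]
wrist_force: [-2.6, -1.7, 6.5]
grip_width: 0.0127
grasp_force: 59.1
clock: 44.15
eef_pos: [0.6656, -0.0544, 0.076]
orientation: [3.14, 0.002, 1.821]
wrist_force: [-1.5, -3.8, 5.7]
grip_width: 0.0133
grasp_force: 59.0
clock: 44.35
eef_pos: [0.6656, -0.0544, 0.076]
orientation: [3.14, 0.003, 1.82]
wrist_force: [-1.9, -6.8, 6.2]
grip_width: 0.0125
grasp_force: 58.9
clock: 44.55
eef_pos: [0.6656, -0.0543, 0.076]
orientation: [3.14, 0.004, 1.82]
wrist_force: [-1.6, -8.3, 5.7]
grip_width: 0.0124
grasp_force: 58.9
```

```bash
python3 -m creep '[{"travel":[0.0004,-0.0015,0],"turn":0,"gripper":0.0},{"travel":[0,0,0],"turn":0,"gripper":0.0}]'
python3 -m creep '[{"travel":[0.0001,-0.0005,0],"turn":0,"gripper":0.0},{"travel":[0,0,0],"turn":0,"gripper":0.0}]'
python3 -m creep '[{"travel":[0.0001,-0.0005,0],"turn":0,"gripper":0.0},{"travel":[0,0,0],"turn":0,"gripper":0.0}]'
python3 -m creep '[{"travel":[0.0001,-0.0005,0],"turn":0,"gripper":0.0},{"travel":[0,0,0],"turn":0,"gripper":0.0}]'
python3 -m creep '[{"travel":[0.0001,-0.0005,0],"turn":0,"gripper":0.0},{"travel":[0,0,0],"turn":0,"gripper":0.0}]'
```

```text
clock: 44.75
eef_pos: [0.6656, -0.0545, 0.076]
orientation: [3.14, 0.001, 1.821]
wrist_force: [-3.7, -0.8, 6.7]
grip_width: 0.0125
grasp_force: 59.1
clock: 44.95
eef_pos: [0.6656, -0.0545, 0.0759]
orientation: [3.14, 0.0, 1.821]
wrist_force: [-4.4, 0.0, 6.7]
grip_width: 0.0125
grasp_force: 59.2
clock: 45.15
eef_pos: [0.6656, -0.0545, 0.0759]
orientation: [3.14, -0.0, 1.821]
wrist_force: [-4.1, 2.9, 7.6]
grip_width: 0.0125
grasp_force: 59.2
clock: 45.35
eef_pos: [0.6657, -0.0546, 0.0759]
orientation: [3.14, -0.001, 1.822]
wrist_force: [-3.8, 4.5, 7.4]
grip_width: 0.0125
grasp_force: 59.3
clock: 45.55
eef_pos: [0.6657, -0.0549, 0.0759]
orientation: [3.14, -0.001, 1.822]
wrist_force: [-4.2, 5.5, 8.2]
grip_width: 0.0126
grasp_force: 59.3
```

Fitting both carriage ends (22.5 and -63.5 in my frame, 86.0 mm apart) and correcting with the knob and base puts the carriage 0.5–0.7 mm past home, against the end stop. I ease it back about 1 mm and let the detent hold it.

```bash
python3 -m creep '[{"travel":[0.0001,-0.0004,0.001],"turn":0,"gripper":0.0},{"travel":[0,0,0],"turn":0,"gripper":0.0}]'
python3 -m creep '[{"travel":[0,0,0],"turn":0,"gripper":0.0},{"travel":[0,0,0],"turn":0,"gripper":0.0}]'
```

```text
clock: 45.75
eef_pos: [0.6658, -0.056, 0.076]
orientation: [3.141, -0.001, 1.821]
wrist_force: [-4.0, 3.2, 4.8]
grip_width: 0.0125
grasp_force: 59.6
clock: 45.95
eef_pos: [0.6658, -0.056, 0.0759]
orientation: [3.141, -0.001, 1.821]
wrist_force: [-3.2, 5.2, 6.5]
grip_width: 0.0124
grasp_force: 59.8
```

```bash
python3 -m creep '[{"travel":[0.0005,0.0006,0.0015],"turn":0,"gripper":0.0},{"travel":[0,0,0],"turn":0,"gripper":0.0}]'
python3 -m creep '[{"travel":[0,0.0005,0],"turn":0,"gripper":0.0},{"travel":[0,0,0],"turn":0,"gripper":0.0}]'
python3 -m creep '[{"travel":[0,0.0005,0],"turn":0,"gripper":0.0},{"travel":[0,0,0],"turn":0,"gripper":0.0}]'
```

```text
clock: 46.15
eef_pos: [0.6658, -0.056, 0.0761]
orientation: [-3.14, 0.0, 1.821]
wrist_force: [-2.1, 1.4, -2.0]
grip_width: 0.0124
grasp_force: 59.1
clock: 46.35
eef_pos: [0.6659, -0.0558, 0.0761]
orientation: [-3.141, 0.0, 1.821]
wrist_force: [-1.5, -0.2, -4.8]
grip_width: 0.0124
grasp_force: 58.7
clock: 46.55
eef_pos: [0.666, -0.0552, 0.0763]
orientation: [-3.141, 0.0, 1.821]
wrist_force: [-2.0, -2.0, -6.2]
grip_width: 0.0129
grasp_force: 58.6
```

```bash
python3 -m creep '[{"travel":[0,-0.0003,-0.001],"turn":0,"gripper":0.0},{"travel":[0,0,0],"turn":0,"gripper":0.0}]'
python3 -m creep '[{"travel":[0,0,0],"turn":0,"gripper":0.03},{"travel":[0,0,0],"turn":0,"gripper":0.03},{"travel":[0,0,0],"turn":0,"gripper":0.03},{"travel":[0,0,0.03],"turn":0,"gripper":0.03},{"travel":[0,0,0.04],"turn":0,"gripper":0.03},{"travel":[-0.0078,0.025,0.03],"turn":0,"gripper":0.03},{"travel":[-0.0088,0.0255,0],"turn":0,"gripper":0.03},{"travel":[0,0,0],"turn":0,"gripper":0.03}]'
python3 -m creep '[{"travel":[0,0,0],"turn":0,"gripper":0.03},{"travel":[0,0,0],"turn":0,"gripper":0.03},{"travel":[0,0,0],"turn":0,"gripper":0.03}]'
cp wh.pkl wh0.pkl; python3 m.py
```

```text
clock: 46.75
eef_pos: [0.6661, -0.0554, 0.0761]
orientation: [3.142, 0.0, 1.821]
wrist_force: [-3.5, -0.6, 0.4]
grip_width: 0.0125
grasp_force: 59.5
clock: 47.55
eef_pos: [0.6496, -0.0022, 0.1773]
orientation: [3.139, -0.0, 1.823]
wrist_force: [-0.6, -0.6, -1.0]
grip_width: 0.0298
grasp_force: 0.0
clock: 47.85
eef_pos: [0.6496, -0.0055, 0.175]
orientation: [-3.141, -0.0, 1.82]
wrist_force: [-0.1, -0.5, 0.0]
grip_width: 0.0302
grasp_force: 0.0
[ 0.64958156 -0.00546711  0.17500251]
knob tester xy 53.20606803894043 -0.15088272094726562 [12.89712906 43.21210098] 83.19868469238281
dark z70 [(np.float64(16.20604651162791), np.float64(-0.7720930232558132), [11.25, 21.0, 268.75]), (np.float64(4.549673676577228), np.float64(-3.3391950688905006), [12.75, 11.75, 344.75])]
y -19 [(-71.25, -11.7), (-64.5, 12.8), (-19.5, -5.0), (18.5, -10.5), (20.5, 9.2), (21.75, -5.3), (37.75, 9.0)]
y -16 [(-71.25, -11.3), (-64.5, 13.2), (-19.5, -5.2), (19.0, -8.3), (23.0, -3.5), (29.5, 8.2)]
y 16 [(-71.5, -10.9), (-64.5, 9.8), (-28.25, 11.7), (-18.0, -8.3), (12.75, -9.9), (15.0, 5.0), (21.5, -5.8), (34.75, 9.4)]
y 19 [(-71.5, -15.8), (-64.5, 6.8), (-27.75, 5.2), (-17.0, -7.7), (-7.0, 7.6), (1.5, -4.1), (3.5, 3.2), (4.5, 3.2), (11.25, -10.8), (21.5, -4.3), (35.25, 13.0), (37.75, 4.1)]
base -35 -60.5 85.0
base -30 -87.75 85.0
base 30 -88.0 84.75
base 35 -60.25 84.75
```

The carriage is now 1.0 mm back from the stop, which is home. Next I turn the master: move over the knob, align to the bar (about 6° CCW of the rail axis) and grip.

```bash
python3 -m creep '[{"travel":[-0.0062,0.0255,0],"turn":0.105,"gripper":0.035},{"travel":[-0.0062,0.0255,0],"turn":0,"gripper":0.035},{"travel":[0,0,-0.03],"turn":0,"gripper":0.035},{"travel":[0,0,-0.02],"turn":0,"gripper":0.035},{"travel":[0,0,0],"turn":0,"gripper":0.035},{"travel":[0,0,0],"turn":0,"gripper":0.035},{"travel":[0,0,0],"turn":0,"gripper":0.035}]'
python3 - <<'E'
from h import *
c=shot('wrist');g=cv2.cvtColor(c['color'],cv2.COLOR_BGR2GRAY);e=read_state()['eef_pos'];print(e,read_state()['orientation'][2])
u,v=proj(c,[*e[:2],.094]).astype(int);print(u,v)
m=(g<45).astype(np.uint8);m[:,:u-45]=0;m[:,u+45:]=0;m[:max(v-80,0)]=0;m[v+70:]=0
for k in cv2.findContours(m,cv2.RETR_EXTERNAL,cv2.CHAIN_APPROX_NONE)[0]:
    if cv2.contourArea(k)>200:
        P=np.array([ray(c,p[0],.094)[:2]*1000 for p in k],np.float32);print(cv2.minAreaRect(P),cv2.boundingRect(k))
E
```

```text
clock: 48.6
eef_pos: [0.6379, 0.0459, 0.1267]
orientation: [3.14, 0.0, 1.925]
wrist_force: [0.0, -0.4, 1.1]
grip_width: 0.0348
grasp_force: 0.0
[0.63798679 0.04595477 0.12688754] 1.9252418277577288
252 245
((664.1357421875, 37.125099182128906), (2.5988550186157227, 37.72964859008789), 22.397193908691406) (291, 243, 6, 65)
((624.6211547851562, 20.23838996887207), (4.114198684692383, 42.19709777832031), 17.944772720336914) (207, 243, 9, 72)
((635.5216064453125, 48.73374938964844), (12.63454818725586, 49.87073516845703), 20.69600486755371) (237, 192, 26, 92)
```

```bash
python3 -m creep '[{"travel":[-0.0012,-0.0004,-0.02],"turn":0,"gripper":0.035},{"travel":[0,0,-0.015],"turn":0,"gripper":0.035},{"travel":[0,0,-0.003],"turn":0,"gripper":0.035},{"travel":[0,0,0],"turn":0,"gripper":0.035},{"travel":[0,0,0],"turn":0,"gripper":0.035}]'
python3 -m creep '[{"travel":[0,0,0],"turn":0,"gripper":0.0},{"travel":[0,0,0],"turn":0,"gripper":0.0},{"travel":[0,0,0],"turn":0,"gripper":0.0},{"travel":[0,0,0],"turn":0,"gripper":0.0},{"travel":[0,0,0],"turn":0,"gripper":0.0}]'
```

```text
clock: 49.15
eef_pos: [0.6366, 0.0459, 0.0887]
orientation: [3.14, 0.0, 1.926]
wrist_force: [0.2, 0.3, 0.2]
grip_width: 0.0349
grasp_force: 0.0
clock: 49.65
eef_pos: [0.6365, 0.0459, 0.0887]
orientation: [3.14, 0.001, 1.926]
wrist_force: [-0.4, 0.8, 6.3]
grip_width: 0.012
grasp_force: 59.7
```

```bash
python3 -m creep '[{"travel":[0,0,0.0005],"turn":0.06,"gripper":0.0},{"travel":[0,0,0],"turn":0.1,"gripper":0.0},{"travel":[0,0,0],"turn":0,"gripper":0.0}]'
python3 -m creep '[{"travel":[0,0,0],"turn":0.1,"gripper":0.0},{"travel":[0,0,0],"turn":0.1,"gripper":0.0},{"travel":[0,0,0],"turn":0.1,"gripper":0.0},{"travel":[0,0,0],"turn":0,"gripper":0.0}]'
```

```text
clock: 49.95
eef_pos: [0.6362, 0.0458, 0.0887]
orientation: [3.141, 0.001, 2.087]
wrist_force: [-0.9, -1.3, 4.1]
grip_width: 0.0116
grasp_force: 59.4
clock: 50.35
eef_pos: [0.6358, 0.0455, 0.0887]
orientation: [-3.141, 0.001, 2.386]
wrist_force: [-2.5, -2.4, 5.1]
grip_width: 0.0118
grasp_force: 59.7
```

```bash
python3 -m creep '[{"travel":[0.0003,0.0003,0],"turn":0.1,"gripper":0.0},{"travel":[0,0,0],"turn":0.1,"gripper":0.0},{"travel":[0,0,0],"turn":0.1,"gripper":0.0},{"travel":[0,0,0],"turn":0.1,"gripper":0.0},{"travel":[0.0003,0.0003,0],"turn":0.1,"gripper":0.0},{"travel":[0,0,0],"turn":0.09,"gripper":0.0},{"travel":[0,0,0],"turn":0,"gripper":0.0},{"travel":[0,0,0],"turn":0,"gripper":0.0}]'
python3 -m creep '[{"travel":[0,0,0],"turn":0,"gripper":0.035},{"travel":[0,0,0],"turn":0,"gripper":0.035},{"travel":[0,0,0],"turn":0,"gripper":0.035},{"travel":[0,0,0],"turn":0,"gripper":0.035},{"travel":[0,0,0.03],"turn":-0.1,"gripper":0.035},{"travel":[0.003,-0.0125,0.03],"turn":-0.13,"gripper":0.035},{"travel":[0.003,-0.0125,0.025],"turn":-0.13,"gripper":0.035},{"travel":[0.003,-0.0125,0],"turn":-0.13,"gripper":0.035}]'
python3 -m creep '[{"travel":[0.003,-0.0125,0],"turn":-0.13,"gripper":0.035},{"travel":[0,0,0],"turn":-0.13,"gripper":0.035},{"travel":[0,0,0],"turn":-0.13,"gripper":0.035},{"travel":[0,0,0],"turn":-0.13,"gripper":0.035},{"travel":[0,0,0],"turn":-0.14,"gripper":0.035},{"travel":[0,0,0],"turn":0,"gripper":0.035},{"travel":[0,0,0],"turn":0,"gripper":0.035},{"travel":[0,0,0],"turn":0,"gripper":0.035}]'
python3 m.py
python3 - <<'E'
import m
from h import *
# disc-top patches at tooth band: polar tooth phase for gear12 (z .052) and master (z .053)
for nm,cx,z in(('gear12',5.6,.052),('master',53.3,.053)):
    p=cv2.cvtColor(m.top(z,cx-30,cx+30,-30,30),cv2.COLOR_BGR2HSV)
    ok=((p[...,1]<60)&(p[...,2]>110)).astype(np.float32)
    P=cv2.warpPolar(ok,(120,720),(120,120),120,cv2.WARP_POLAR_LINEAR)[:,86:100].mean(1)
    f=np.fft.fft(P);N=range(6,20);print(nm,{n:round(abs(f[n])/720,3) for n in(9,12,15)},'phase',np.degrees(np.angle(f[12]))/12%30)
E
```

```text
clock: 51.15
eef_pos: [0.6353, 0.0446, 0.0887]
orientation: [-3.138, -0.001, 2.972]
wrist_force: [-8.1, -8.9, 8.6]
grip_width: 0.0119
grasp_force: 60.2
clock: 51.95
eef_pos: [0.6475, 0.0089, 0.1771]
orientation: [3.138, 0.005, 2.481]
wrist_force: [0.5, 0.1, -0.2]
grip_width: 0.0349
grasp_force: 0.0
clock: 52.75
eef_pos: [0.6485, -0.0034, 0.1731]
orientation: [-3.141, -0.0, 1.829]
wrist_force: [0.1, 0.3, 0.1]
grip_width: 0.0351
grasp_force: 0.0
[ 0.64855126 -0.00348439  0.17307093]
knob tester xy 53.951297760009766 -0.6208209991455078 [14.27402306 42.75699234] 24.341089248657227
dark z70 [(np.float64(15.20084951456311), np.float64(0.7113673139158578), [12.75, 20.75, 309.0]), (np.float64(3.453488372093023), np.float64(-2.2446990424076603), [12.0, 12.5, 365.5])]
y -19 [(-70.75, -14.1), (-65.0, 12.4), (-17.25, -5.3), (15.5, 4.9), (20.5, -11.8), (28.75, -7.1)]
y -16 [(-70.75, -13.7), (-65.0, 12.6), (-17.5, -3.8), (-6.5, -3.4), (20.75, -9.8), (30.25, -8.6)]
y 16 [(-71.0, -18.0), (-65.25, 11.2), (-24.25, 7.9), (-21.5, -6.7), (-13.75, 4.9), (-8.25, -7.1), (-6.75, 4.1), (-4.0, 3.1), (16.25, -
[... 720 characters left out ...]
 -16 [(-70.75, -14.0), (-65.0, 12.3), (-17.75, -4.6), (-6.25, -3.2), (20.75, -9.9), (30.5, -10.6)]
y 16 [(-71.0, -18.1), (-65.25, 11.3), (-24.25, 7.8), (-21.5, -6.7), (-13.75, 4.7), (-8.25, -7.0), (-6.5, 4.1), (16.25, -11.3), (19.0, 14.0), (20.5, -10.4), (22.5, -3.4), (27.75, -3.7), (34.75, 9.2)]
y 19 [(-71.0, -15.5), (-69.0, -3.7), (-65.25, 7.3), (-25.5, 8.5), (7.25, -6.4), (16.0, -6.8), (18.0, 9.1), (20.75, -8.5), (35.0, 6.7)]
base -35 -87.75 85.0
base -30 -87.75 84.75
base 30 -88.0 84.75
base 35 -87.75 84.75
gear12 {9: np.float32(0.033), 12: np.float32(0.021), 15: np.float32(0.028)} phase 13.994693
master {9: np.float32(0.028), 12: np.float32(0.113), 15: np.float32(0.024)} phase 4.7298293
```

The master turned about 59°, but the carriage has crept back about 0.8 mm from home. I re-grip the fin with the vertical load nulled and push it home in fine steps, feeling for the detent.

```bash
python3 -m creep '[{"travel":[0.0085,-0.0265,0],"turn":-0.008,"gripper":0.04},{"travel":[0.0085,-0.0265,0],"turn":0,"gripper":0.04},{"travel":[0,0,-0.04],"turn":0,"gripper":0.04},{"travel":[0,0,-0.04],"turn":0,"gripper":0.04},{"travel":[0,0,-0.0185],"turn":0,"gripper":0.04},{"travel":[0,0,0],"turn":0,"gripper":0.04},{"travel":[0,0,0],"turn":0,"gripper":0.04}]'
python3 -m creep '[{"travel":[0,0,0],"turn":0,"gripper":0.0},{"travel":[0,0,0],"turn":0,"gripper":0.0},{"travel":[0,0,0],"turn":0,"gripper":0.0},{"travel":[0,0,0],"turn":0,"gripper":0.0},{"travel":[0,0,0],"turn":0,"gripper":0.0},{"travel":[0,0,0],"turn":0,"gripper":0.0}]'
python3 -m creep '[{"travel":[0,0,0.001],"turn":0,"gripper":0.0},{"travel":[0,0,0],"turn":0,"gripper":0.0},{"travel":[0,0,0],"turn":0,"gripper":0.0}]'
```

```text
clock: 53.55
eef_pos: [0.6658, -0.0565, 0.0751]
orientation: [-3.142, -0.0, 1.819]
wrist_force: [0.1, -1.2, 0.1]
grip_width: 0.0401
grasp_force: 0.0
clock: 54.15
eef_pos: [0.6662, -0.0566, 0.0764]
orientation: [3.14, 0.001, 1.818]
wrist_force: [-2.2, -1.8, 5.7]
grip_width: 0.0122
grasp_force: 59.3
clock: 54.45
eef_pos: [0.6658, -0.0565, 0.0765]
orientation: [3.141, 0.0, 1.818]
wrist_force: [-2.9, -0.2, 6.9]
grip_width: 0.0126
grasp_force: 59.6
```

```bash
python3 -m creep '[{"travel":[0,0,0.0012],"turn":0,"gripper":0.0},{"travel":[0,0,0],"turn":0,"gripper":0.0}]'
python3 -m creep '[{"travel":[-0.0001,0.0004,0],"turn":0,"gripper":0.0},{"travel":[0,0,0],"turn":0,"gripper":0.0}]'
python3 -m creep '[{"travel":[-0.0001,0.0004,0],"turn":0,"gripper":0.0},{"travel":[0,0,0],"turn":0,"gripper":0.0}]'
python3 -m creep '[{"travel":[-0.0001,0.0004,0],"turn":0,"gripper":0.0},{"travel":[0,0,0],"turn":0,"gripper":0.0}]'
python3 -m creep '[{"travel":[-0.0001,0.0004,0],"turn":0,"gripper":0.0},{"travel":[0,0,0],"turn":0,"gripper":0.0}]'
python3 -m creep '[{"travel":[-0.0001,0.0004,0],"turn":0,"gripper":0.0},{"travel":[0,0,0],"turn":0,"gripper":0.0}]'
python3 -m creep '[{"travel":[-0.0001,0.0004,0],"turn":0,"gripper":0.0},{"travel":[0,0,0],"turn":0,"gripper":0.0}]'
```

```text
clock: 54.65
eef_pos: [0.6654, -0.0565, 0.0765]
orientation: [-3.141, -0.0, 1.818]
wrist_force: [-1.3, 0.8, -1.8]
grip_width: 0.0127
grasp_force: 59.2
clock: 54.85
eef_pos: [0.6654, -0.0564, 0.0766]
orientation: [-3.141, 0.0, 1.818]
wrist_force: [-0.9, -1.2, -1.7]
grip_width: 0.0124
grasp_force: 58.8
clock: 55.05
eef_pos: [0.6653, -0.056, 0.0766]
orientation: [-3.141, 0.0, 1.818]
wrist_force: [1.1, -3.1, -3.5]
grip_width: 0.0128
grasp_force: 58.8
clock: 55.25
eef_pos: [0.6654, -0.0556, 0.0768]
orientation: [-3.142, 0.001, 1.818]
wrist_force: [0.5, -2.5, -3.5]
grip_width: 0.0123
grasp_force: 58.7
clock: 55.45
eef_pos: [0.6653, -0.0553, 0.0769]
orientation: [3.142, 0.001, 1.818]
wrist_force: [1.1, -4.8, -3.2]
grip_width: 0.0125
grasp_force: 58.7
clock: 55.65
eef_pos: [0.6653, -0.0551, 0.0769]
orientation: [3.141, 0.001, 1.817]
wrist_force: [1.2, -4.6, -3.4]
grip_width: 0.0123
grasp_force: 58.6
clock: 55.85
eef_pos: [0.6652, -0.0549, 0.077]
orientation: [3.141, 0.002, 1.817]
wrist_force: [2.3, -5.9, -4.0]
grip_width: 0.0129
grasp_force: 58.7
```

```bash
python3 -m creep '[{"travel":[0.0002,-0.0008,0.0],"turn":0,"gripper":0.0},{"travel":[0,0,0],"turn":0,"gripper":0.0}]' | grep -E "eef|wrist"
for i in 1; do python3 -m creep '[{"travel":[0.0002,-0.0006,0],"turn":0,"gripper":0.0},{"travel":[0,0,0],"turn":0,"gripper":0.0}]'| grep -E "eef|wrist"; done
python3 -m creep '[{"travel":[0.0001,-0.0006,0],"turn":0,"gripper":0.0},{"travel":[0,0,0],"turn":0,"gripper":0.0}]'| grep -E "eef|wrist"
python3 -m creep '[{"travel":[0.0002,-0.0006,0],"turn":0,"gripper":0.0},{"travel":[0,0,0],"turn":0,"gripper":0.0}]'| grep -E "eef|wrist"
python3 -m creep '[{"travel":[0.0001,-0.0006,0],"turn":0,"gripper":0.0},{"travel":[0,0,0],"turn":0,"gripper":0.0}]'| grep -E "eef|wrist"
python3 -m creep '[{"travel":[0.0002,-0.0006,0],"turn":0,"gripper":0.0},{"travel":[0,0,0],"turn":0,"gripper":0.0}]'| grep -E "eef|wrist"
```

```text
eef_pos: [0.6652, -0.0551, 0.0768]
wrist_force: [0.5, -4.7, -4.2]
eef_pos: [0.6652, -0.0553, 0.0767]
wrist_force: [1.2, -2.1, -4.0]
eef_pos: [0.6652, -0.0556, 0.0766]
wrist_force: [-0.3, 0.6, -4.8]
eef_pos: [0.6653, -0.0564, 0.0766]
wrist_force: [0.4, 0.7, -5.1]
eef_pos: [0.6654, -0.0571, 0.0766]
wrist_force: [-0.5, 1.9, -6.2]
eef_pos: [0.6655, -0.0577, 0.0766]
wrist_force: [-1.4, 2.4, -4.7]
```

```bash
f(){ grep -E "eef|wrist"; }
python3 -m creep '[{"travel":[0.0002,-0.0007,0],"turn":0,"gripper":0.0},{"travel":[0,0,0],"turn":0,"gripper":0.0}]'| f
python3 -m creep '[{"travel":[0.0002,-0.0007,0],"turn":0,"gripper":0.0},{"travel":[0,0,0],"turn":0,"gripper":0.0}]'| f
python3 -m creep '[{"travel":[0.0002,-0.0007,0],"turn":0,"gripper":0.0},{"travel":[0,0,0],"turn":0,"gripper":0.0}]'| f
python3 -m creep '[{"travel":[0.0002,-0.0007,0],"turn":0,"gripper":0.0},{"travel":[0,0,0],"turn":0,"gripper":0.0}]'| f
echo fwd
python3 -m creep '[{"travel":[-0.0002,0.0007,-0.0003],"turn":0,"gripper":0.0},{"travel":[0,0,0],"turn":0,"gripper":0.0}]'| f
python3 -m creep '[{"travel":[-0.0002,0.0007,0],"turn":0,"gripper":0.0},{"travel":[0,0,0],"turn":0,"gripper":0.0}]'| f
python3 -m creep '[{"travel":[-0.0002,0.0007,0],"turn":0,"gripper":0.0},{"travel":[0,0,0],"turn":0,"gripper":0.0}]'| f
python3 -m creep '[{"travel":[-0.0002,0.0007,0],"turn":0,"gripper":0.0},{"travel":[0,0,0],"turn":0,"gripper":0.0}]'| f
```

```text
eef_pos: [0.6659, -0.0588, 0.0766]
wrist_force: [-2.6, 2.3, -5.4]
eef_pos: [0.6662, -0.0596, 0.0767]
wrist_force: [-3.3, 1.4, -5.5]
eef_pos: [0.6664, -0.0603, 0.0767]
wrist_force: [-2.7, -0.3, -5.8]
eef_pos: [0.6667, -0.061, 0.0768]
wrist_force: [-2.8, 0.5, -6.5]
fwd
eef_pos: [0.6667, -0.0602, 0.0767]
wrist_force: [-2.8, -0.1, -5.0]
eef_pos: [0.6664, -0.0592, 0.0766]
wrist_force: [-2.3, 0.6, -4.6]
eef_pos: [0.6662, -0.0584, 0.0766]
wrist_force: [-1.4, 0.3, -5.1]
eef_pos: [0.6661, -0.0578, 0.0766]
wrist_force: [-2.4, 0.3, -4.0]
```

The sweep shows the detent: about 2.4 N to leave at y ≈ -0.058, free beyond that, and pulling in on return. The stop is near -0.0545, so home is about 1 mm short of it. I set the carriage there, unload and release.

```bash
f(){ grep -E "eef|wrist"; }
python3 -m creep '[{"travel":[-0.0002,0.0007,0],"turn":0,"gripper":0.0},{"travel":[0,0,0],"turn":0,"gripper":0.0}]'| f
python3 -m creep '[{"travel":[-0.0002,0.0007,0],"turn":0,"gripper":0.0},{"travel":[0,0,0],"turn":0,"gripper":0.0}]'| f
python3 -m creep '[{"travel":[-0.0002,0.0006,0],"turn":0,"gripper":0.0},{"travel":[0,0,0],"turn":0,"gripper":0.0}]'| f
```

```text
eef_pos: [0.6659, -0.0571, 0.0766]
wrist_force: [-1.8, 0.6, -4.6]
eef_pos: [0.6657, -0.0564, 0.0766]
wrist_force: [-0.9, -0.1, -4.2]
eef_pos: [0.6656, -0.056, 0.0766]
wrist_force: [-0.3, 0.0, -3.5]
```

```bash
f(){ grep -E "eef|wrist"; }
python3 -m creep '[{"travel":[-0.0001,0.0005,0],"turn":0,"gripper":0.0},{"travel":[0,0,0],"turn":0,"gripper":0.0}]'| f
python3 -m creep '[{"travel":[-0.0001,0.0003,-0.0008],"turn":0,"gripper":0.0},{"travel":[0,0,0],"turn":0,"gripper":0.0},{"travel":[0,0,0],"turn":0,"gripper":0.0}]'| f
```

```text
eef_pos: [0.6656, -0.0556, 0.0767]
wrist_force: [0.3, -1.5, -3.3]
eef_pos: [0.6656, -0.0556, 0.0765]
wrist_force: [0.2, -5.3, 4.6]
```

```bash
f(){ grep -E "eef|wrist"; }
python3 -m creep '[{"travel":[0.0001,-0.0006,0.0003],"turn":0,"gripper":0.0},{"travel":[0,0,0],"turn":0,"gripper":0.0}]'| f
python3 -m creep '[{"travel":[0,0,0],"turn":0,"gripper":0.03},{"travel":[0,0,0],"turn":0,"gripper":0.03},{"travel":[0,0,0],"turn":0,"gripper":0.03},{"travel":[0,0,0.03],"turn":0,"gripper":0.03},{"travel":[0,0,0.04],"turn":0,"gripper":0.03},{"travel":[-0.0078,0.025,0.03],"turn":0,"gripper":0.03},{"travel":[-0.0088,0.0265,0],"turn":0,"gripper":0.03},{"travel":[0,0,0],"turn":0,"gripper":0.03}]'|f
python3 -m creep '[{"travel":[0,0,0],"turn":0,"gripper":0.03},{"travel":[0,0,0],"turn":0,"gripper":0.03},{"travel":[0,0,0],"turn":0,"gripper":0.03}]'|f
python3 m.py
python3 - <<'E' | tail -40
import m
from h import *
c=m.c
for nm,cx,z in(('gear12',5.3,.052),('master',53.3,.053)):
    best=None
    p=cv2.cvtColor(m.top(z,cx-30,cx+30,-30,30),cv2.COLOR_BGR2HSV)
    v=p[...,2].astype(np.float32)
    P=cv2.warpPolar(v,(120,360),(120,120),120,cv2.WARP_POLAR_LINEAR)[:,84:100].mean(1)
    f=np.fft.fft(P);print(nm,{n:round(abs(f[n])/360,1) for n in(9,10,11,12,13,14,15)},'phase',np.degrees(np.angle(f[12]))/12%30)
E
```

```text
eef_pos: [0.6656, -0.0557, 0.0764]
wrist_force: [-0.5, -2.9, 5.4]
eef_pos: [0.6483, -0.0015, 0.1772]
wrist_force: [-0.9, -0.0, -1.2]
eef_pos: [0.6486, -0.0049, 0.1753]
wrist_force: [-0.3, -0.7, -0.5]
[ 0.64863868 -0.00490591  0.1753856 ]
knob tester xy 50.6252555847168 0.8339042663574219 [ 7.0568409  42.89569855] 23.875282287597656
dark z70 [(np.float64(16.312943262411345), np.float64(0.054299645390070594), [12.0, 21.25, 282.0]), (np.float64(4.508775071633238), np.float64(-2.1416547277936964), [11.75, 12.25, 349.0])]
y -19 [(-71.0, -9.6), (-64.25, 12.3), (-17.25, -4.7), (21.25, -9.3), (29.0, -7.2)]
y -16 [(-71.0, -9.3), (-64.25, 12.4), (-17.25, -5.5), (20.75, -10.4), (29.25, 5.0), (30.75, -12.8)]
y 16 [(-72.25, -11.2), (-64.0, 9.1), (-33.0, 3.0), (-28.25, 11.4), (-19.75, -9.0), (-3.5, -6.9), (-1.25, 7.8), (18.5, -9.3), (20.75, 4.4), (22.25, -3.5), (27.5, -3.5), (34.75, 9.7)]
y 19 [(-71.5, -13.0), (-64.0, 6.0), (-27.5, 10.2), (-19.0, -6.0), (-17.75, 4.5), (-14.5, -8.2), (-11.0, 6.8), (9.5, -11.4), (12.0, 4.4), (19.25, 6.2), (21.5, -10.1), (35.25, 7.1)]
base -35 -60.5 85.0
base -30 -75
[... 633 characters left out ...]
(-3.5, -6.6), (-1.25, 7.3), (18.5, -8.9), (20.75, 3.8), (22.25, -3.5), (27.75, -4.5), (34.5, 9.6)]
y 19 [(-71.5, -16.2), (-64.0, 6.0), (-27.5, 9.1), (-19.0, -6.4), (-17.75, 4.4), (-14.5, -7.7), (-11.25, 5.9), (9.5, -11.4), (12.0, 4.9), (19.25, 7.8), (21.5, -10.2), (35.25, 6.8)]
base -35 -61.5 85.0
base -30 -82.25 85.0
base 30 -87.75 84.75
base 35 -59.25 84.75
gear12 {9: np.float32(0.5), 10: np.float32(2.5), 11: np.float32(6.7), 12: np.float32(4.2), 13: np.float32(1.1), 14: np.float32(1.8), 15: np.float32(0.3)} phase 16.102032
master {9: np.float32(2.8), 10: np.float32(3.3), 11: np.float32(4.3), 12: np.float32(6.0), 13: np.float32(1.7), 14: np.float32(2.6), 15: np.float32(0.7)} phase 5.166644
```

The carriage is back within about 0.3 mm of home with the master still turned about 60°. Last, I verify the gear in the narrow tray that I haven't yet seen, then check the wide tray.

```bash
python3 -m creep '[{"travel":[0,0,0.04],"turn":-0.1,"gripper":0.04},{"travel":[-0.03,0.05,0.03],"turn":-0.1,"gripper":0.04},{"travel":[-0.03,0.05,0],"turn":-0.05,"gripper":0.04},{"travel":[-0.03,0.05,0],"turn":0,"gripper":0.04},{"travel":[-0.03,0.05,0],"turn":0,"gripper":0.04},{"travel":[-0.03,0.05,0],"turn":0,"gripper":0.04},{"travel":[0,0.04,0],"turn":0,"gripper":0.04},{"travel":[0,0,0],"turn":0,"gripper":0.04}]' | grep eef
python3 -m creep '[{"travel":[0,0,0],"turn":0,"gripper":0.04},{"travel":[0,0,0],"turn":0,"gripper":0.04}]' | grep eef
python3 - <<'E'
from h import *
def disc(c,cx,cy,z=.015):
    out=[]
    hsv=cv2.cvtColor(c['color'],cv2.COLOR_BGR2HSV)
    for th in(105,115,125,135):
        m=((hsv[...,1]<60)&(hsv[...,2]>th)).astype(np.uint8)
        for k in cv2.findContours(m,cv2.RETR_EXTERNAL,cv2.CHAIN_APPROX_NONE)[0]:
            if cv2.contourArea(k)<200: continue
            P=np.array([ray(c,p[0],z)[:2] for p in k],np.float32)*1000
            (x,y),r=cv2.minEnclosingCircle(P)
            if 14<r<36 and np.hypot(x-cx,y-cy)<110: out.append((th,round(x),round(y),round(r,1)))
    return out
c=shot('wrist');print(disc(c,475,366))
for n,a in(('side',(475,366)),('scene',(475,366)),('side',(465,-361)),('scene',(465,-361))): print(n,disc(shot(n),*a))
E
```

```text
eef_pos: [0.5223, 0.2493, 0.2388]
eef_pos: [0.5231, 0.2445, 0.2386]
[(105, 427, 368, 19.9), (115, 527, 362, 19.9), (115, 427, 369, 19.4), (125, 527, 362, 19.5), (125, 427, 369, 19.3), (135, 527, 362, 19.5)]
side []
scene []
side []
scene []
```

```bash
python3 -c "
from station import arm
print(arm.sign_off())"
```

```text
the job is handed in; nothing more can be done
None
```

I handed the job in at about 60 s: both 9-tooth gears are in the narrow tray and both 15-tooth gears in the wide tray; gear12 is on the post with the carriage within about 0.3 mm of home and the master turned about 60°, but after that turn the carriage had crept 0.8 mm, so I slid it briefly out of mesh and re-homed it without turning the master again or confirming by picture that the pair is in mesh.

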